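# Clear the jammed tin feeder and top it up

### The job

A deep open tin has stuck under the height bar of the tin feeder: lift it out without spilling it, so that the tins waiting behind it slide down to the stop, and stand it on the cork mat with its own lid, which lies on the bench, seated on it. Then top up the feeder with every shallow lidded tin from the tray of returns, setting each upright in the lane from the loading end; everything else stays in the tray, and the stopwatch and the two bottles on the bench stay where they are.

Things in the scene. Friction and masses are not known exactly. Their poses are not given: they have to be found in the camera images.
- feeder: gravity feeder for shallow tins, fixed, 400 x 110 mm base plate, about 140 mm high. Origin on the bench under the middle of the base plate; x runs level along the lane from its low end (end stop, towards the instrument at the left) to its high end (open loading end), z up. The pillar behind it has an upright edge 0.60 m ahead of the robot's base axis, 0.08 m to the left
- lane: the feeder's sloping lane. Origin on the lane floor, mid-width, at the end stop (low end); x up the slope (0.28 rad above level) to the open end at 365 mm; y across; z square to the floor. Slippery floor: a tin set on it slides down by itself to the stop or the tin ahead. 64 mm wide between guide strips 3 mm thick and 12 mm high above the floor. Six shallow tins in a row reach x = 350 mm
- gauge (a point): middle of the underside of the height-gauge bar, which crosses the lane at lane x = 150 mm, 44 mm above its floor; axes as the lane's. The bar is 12 mm thick along x and 8 mm high; its posts stand at lane y = +-36 to +-44 mm, and their screw knobs reach 62 mm above the floor
- deep_tin: deep sample tin without its lid, aluminium with a paper band, open top, full of bitumen: diameter 57 mm, 60 mm high, mouth 53 mm wide, 0.11 to 0.23 kg. At the start it stands in the lane, square to the sloping floor, at about x = 185 mm, stuck against the gauge bar, and holds up the tins behind it. Origin at the centre of its underside, z towards its mouth
- deep_lid: lid of the deep tin, lying flat on the bench right way up: a plain aluminium disc of 63 mm diameter and 4 mm thickness over a plug of 44 mm diameter and 5 mm depth that drops into the tin's mouth; 9 mm high in all. Origin at the centre of the plug's underside, z up. Seated, its origin is 55 mm above the deep tin's origin
- cork_mat: round cork mat on the bench, diameter 110 mm, 6 mm thick, fixed; origin at the centre of its underside
- tray: stainless tray of returned containers, fixed, 232 mm (x) x 290 mm (y), rim 40 mm high (rolled edge to 43 mm), walls and floor 4 mm thick; origin at the centre of its underside. The tins in it stand upright on its floor in two rows of three along y, rows about 104 mm apart, neighbours about 77 mm (each up to 8 mm off); two thin things lie in the aisle between the rows
- open_tin: shallow tin without a lid, black inside, diameter 56 mm, 35 mm high, in the tray; stays there. Origin at the centre of its underside
- big_tin: large lidded tin, diameter 72 mm, 46 mm high, in the tray; too wide for the lane; stays there. Origin at the centre of its underside
- vial: small glass vial with a black cap, diameter 23 mm, 56 mm high, in the tray; stays there. Origin at the centre of its underside
- tweezers: steel tweezers, 14 x 127 x 9 mm, lying in the tray's middle aisle; stay there. Origin at the centre of the underside, long axis y
- stir_rod: thin glass stirring rod, 8 mm thick, 144 mm long, lying in the tray's middle aisle; stays there. Origin at the centre of the underside, long axis y
- stopwatch: stopwatch lying on the bench, 59 x 57 x 16 mm, not part of the job; origin at the centre of its underside
- wash_bottle: wash bottle, 63 mm wide, 204 mm high with its spout, behind the feeder, not part of the job; origin at the centre of its underside
- reagent_bottle: bottle of 60 mm diameter, 118 mm high, behind the tray, not part of the job; origin at the centre of its underside
- tin_1: shallow lidded sample tin: light grey aluminium, full, diameter 59 mm over its lid, 36 mm high, 0.10 to 0.20 kg; origin at the centre of its underside, z up through the lid. At the start in the tray; three or all of these four are present
- tin_2: shallow lidded sample tin: light grey aluminium, full, diameter 59 mm over its lid, 36 mm high, 0.10 to 0.20 kg; origin at the centre of its underside, z up through the lid. At the start in the tray; three or all of these four are present
- tin_3: shallow lidded sample tin: light grey aluminium, full, diameter 59 mm over its lid, 36 mm high, 0.10 to 0.20 kg; origin at the centre of its underside, z up through the lid. At the start in the tray; three or all of these four are present
- tin_4: shallow lidded sample tin: light grey aluminium, full, diameter 59 mm over its lid, 36 mm high, 0.10 to 0.20 kg; origin at the centre of its underside, z up through the lid. At the start in the tray; three or all of these four are present
- queue_tin_1: shallow lidded sample tin: light grey aluminium, full, diameter 59 mm over its lid, 36 mm high, 0.14 kg; origin at the centre of its underside, z up through the lid. At the start in the lane, waiting behind (up the slope from) the deep tin; always present
- queue_tin_2: shallow lidded sample tin: light grey aluminium, full, diameter 59 mm over its lid, 36 mm high, 0.14 kg; origin at the centre of its underside, z up through the lid. At the start in the lane, waiting behind (up the slope from) the deep tin; always present
Mind the look-alikes: they are no part of the job. Leave any turquoise look-alike of the tin_4 alone.

How it is judged:
On the way:
1. the deep tin is out of the feeder and the waiting tins have slid down to the stop (distance between deep_tin and lane above 0.2 m and x of queue_tin_1 in the frame of lane between 0.015 and 0.1 m and y of queue_tin_1 in the frame of lane between -0.008 and 0.008 m and z of queue_tin_1 in the frame of lane between -0.004 and 0.006 m and x of queue_tin_2 in the frame of lane between 0.015 and 0.1 m and y of queue_tin_2 in the frame of lane between -0.008 and 0.008 m and z of queue_tin_2 in the frame of lane between -0.004 and 0.006 m), for 0.2 s.
At the end, for the whole second after the job is handed in: all shallow lidded tins stand on the lane floor (within 8 mm of its middle), those from behind the jam first (within 100 mm of the stop); the deep tin upright on the mat (centres within 35 mm), its lid flat in its mouth (8 mm); all else still in the tray; all at rest (x of tin_1 in the frame of lane between 0.015 and 0.345 m and y of tin_1 in the frame of lane between -0.008 and 0.008 m and z of tin_1 in the frame of lane between -0.004 and 0.006 m and x of tin_2 in the frame of lane between 0.015 and 0.345 m and y of tin_2 in the frame of lane between -0.008 and 0.008 m and z of tin_2 in the frame of lane between -0.004 and 0.006 m and x of tin_3 in the frame of lane between 0.015 and 0.345 m and y of tin_3 in the frame of lane between -0.008 and 0.008 m and z of tin_3 in the frame of lane between -0.004 and 0.006 m and x of tin_4 in the frame of lane between 0.015 and 0.345 m and y of tin_4 in the frame of lane between -0.008 and 0.008 m and z of tin_4 in the frame of lane between -0.004 and 0.006 m and x of queue_tin_1 in the frame of lane between 0.015 and 0.1 m and y of queue_tin_1 in the frame of lane between -0.008 and 0.008 m and z of queue_tin_1 in the frame of lane between -0.004 and 0.006 m and x of queue_tin_2 in the frame of lane between 0.015 and 0.1 m and y of queue_tin_2 in the frame of lane between -0.008 and 0.008 m and z of queue_tin_2 in the frame of lane between -0.004 and 0.006 m and horizontal distance between deep_tin and cork_mat below 0.035 m and z of deep_tin in the frame of cork_mat between 0.003 and 0.01 m and angle between each of deep_tin, deep_lid's own z axis and vertical below 0.1 rad and horizontal distance between deep_lid and deep_tin below 0.008 m and z of deep_lid in the frame of deep_tin between 0.05 and 0.06 m and x of open_tin in the frame of tray between -0.09 and 0.09 m and y of open_tin in the frame of tray between -0.12 and 0.12 m and z of each of open_tin, big_tin in the frame of tray below 0.02 m and x of big_tin in the frame of tray between -0.085 and 0.085 m and y of big_tin in the frame of tray between -0.115 and 0.115 m and x of vial in the frame of tray between -0.112 and 0.112 m and y of vial in the frame of tray between -0.141 and 0.141 m and z of each of vial, tweezers, stir_rod in the frame of tray below 0.06 m and x of tweezers in the frame of tray between -0.112 and 0.112 m and y of tweezers in the frame of tray between -0.141 and 0.141 m and x of stir_rod in the frame of tray between -0.112 and 0.112 m and y of stir_rod in the frame of tray between -0.141 and 0.141 m and linear speed of each of tin_1, tin_2, tin_3, tin_4, queue_tin_1, queue_tin_2, deep_tin, deep_lid below 0.02 m/s); the robot touches nothing.
It fails at once if the stopwatch is shifted by more than 3 cm or knocked over (distance of stopwatch from where it was at the start of the episode above 0.03 m or angle between stopwatch's own z axis and vertical above 0.6 rad).
It fails at once if the wash bottle is shifted by more than 3 cm or knocked over (distance of wash_bottle from where it was at the start of the episode above 0.03 m or angle between wash_bottle's own z axis and vertical above 0.6 rad).
It fails at once if the reagent bottle is shifted by more than 3 cm or knocked over (distance of reagent_bottle from where it was at the start of the episode above 0.03 m or angle between reagent_bottle's own z axis and vertical above 0.6 rad).
It fails at once if the deep tin, which is open and full, is tipped by more than 45 degrees (angle between deep_tin's own z axis and vertical above 0.79 rad).
Of tin_1, tin_2, tin_3, tin_4 only 3 to 4 are there at a start; the rules pass over those that are not, and their reading is None.
At some moment in a run one of tin_1, tin_2, tin_3, tin_4, deep_lid may be knocked a few centimetres aside while the robot is not near it.
It also fails if it takes over 208 s, if anything falls off the work surface, if the arm or the gripper's body presses on something with over 40 N, if the wrist force passes 120 N, or if a joint passes its speed limit or range.

### The arm

A 6-joint arm with a two-finger parallel gripper is mounted at the origin on a cart in front of the work surface, level with it; the furniture and walls round the work are solid. World frame = base frame: x ahead of the robot, y to its left, z up, the work surface at z = 0. Lengths are in m, angles in rad, forces in N, time in s.
With the tool pointing down it reaches from about 0.3 to 0.875 m from the base axis. Payload 6.4 kg.
Tool frame: the origin (TCP) lies between the finger pads; the fingertips stand ctrl.tip_extent ahead of it and the grasp point (between the pads) is the TCP (ctrl.tip_extent is the distance from the TCP to the fingertips, in m); z points along the fingers, y is the line along which they close (so a half turn about z gives the same grasp; the last joint's range is limited). The gripper opens to 85 mm and grips with 20 to 120 N. Pads are 22 mm wide; open, the fingers measure 114 mm over their backs; the gripper's body (76 mm by 85 mm) begins 54 mm behind the grasp point. The pads swing forward as they close: fully open they stand 13 mm farther back than shut.
Start: joints at [-1.423, 0.181, 1.607, -0, 1.354, -0.206], TCP at [0.199, -0.539, 0.25] pointing down, gripper open.
Joint ranges: [-2.99, 2.99], [-0.89, 2.07], [0.3, 2.58], [-1.14, 4.28], [0, 2.63], [-3.12, 3.12]. Speed limits (rad/s): [2.57, 2.57, 3.01, 3.14, 3.14, 3.14].

### API

Orientations are given as a unit quaternion [w, x, y, z].
In Python, from bench import ctrl gives the robot as it stands.
- The arm moves only by the tool send_rows, never from a script. Its arguments are lists of equal length, an entry for each row: "dr": the turn, a rotation vector about the tool's x, y, z in units of 6 degrees (1.0 is 6 degrees), a list of three; "xyz": the shift along the tool's x, y, z in cm, a list of three; "jaw": the opening in per cent of the stroke, from 0 (shut) to 100 (fully open). In form: {"dr": [[wx, wy, wz], ...], "xyz": [[dx, dy, dz], ...], "jaw": [jaw, ...]}. A call has exactly 8 rows; each row is the pose to reach, as a shift and turn from the pose commanded when the call began, along the tool's axes at that moment; what a row does not reach only later rows make up. A row lasts 1/8 s, in which the tool goes at most 62.5 mm and 10.7 degrees, less where a joint would pass 70% of its speed; a pose out of reach is approached as far as the arm can. A call with a gripper value outside its range is refused whole. The fingers move at their own pace and stop on an object; the grip force is fixed at half the most. Time passes only in rows, so rows that repeat a pose let the fingers close, or fill a call up. It gives the time, the measured TCP pose, the force, the opening and the grip force at its end, in the units of the state.
- ctrl.get_obs(): the state, without advancing time (a new reading comes with each control period).
- ctrl.camera(name): name is "scene" or "top" or "wrist"; returns the picture (420x560x3 uint8, red, green, blue); there is no depth.
- ctrl.calibration(name): a dict with "camera_matrix" (3x3 intrinsics, pixels), "world_from_camera" (4x4, takes a point from camera to world coordinates). Camera axes: x right, y up, looking along -z (the intrinsics and any distortion apply to the point x, -y, -z); pixel columns grow to the right and rows downward; lengths in m; the calibration is good to about 2 mm. A picture is of the moment at which its call begins: read the wrist's pose just before it. calibration takes no time and is no camera call; for the wrist camera it gives the pose at the moment of the call.
- ctrl.hand_in(): hands the job in; it is judged then, once.
The state is a dict: "time_s": time; "q": joint angles; "dq": joint speeds; "joint_efforts": joint torques, N m; "eef_pos": TCP position; "eef_rot": TCP orientation; "wrist_force": force on the tool from outside, world axes, zero at the start; "torque": the same for the moment, N m; "opening": opening from 0.0 (shut) to 1.0 (fully open); "grasp_force": force on a finger pad.
Only numpy, scipy, OpenCV 4.12 (cv2) and the standard library are available. Lean on these libraries where they do the work, as an engineer would, in place of code of your own. Each camera call takes 0.05 s, during which the arm holds its last target. There are 200 camera calls.

## Working session

There is one attempt and no reset: what is moved stays moved. The work goes in short steps, Python scripts to look and compute and a tool call to move; the robot and the scene stay as the last step left them, time stands still between calls to the robot, and variables do not carry over. Pictures are saved under pics/ and viewed, at most 14 in all, crops included, and the job is handed in when it is done.

Besides the shell and the picture viewer there is one more tool, called as name(argument=value, ...) on one line, values as JSON. send_rows: Moves the arm, as the interface text tells. Its arguments: {"type":"object","properties":{"dr":{"type":"array","items":{"type":"array","items":{"type":"number"}}},"xyz":{"type":"array","items":{"type":"array","items":{"type":"number"}}},"jaw":{"type":"array","items":{"type":"number"}}},"required":["dr","xyz","jaw"]}

```bash
ls; mkdir -p pics
cat > h.py <<'E'
import numpy as np, cv2
from scipy.spatial.transform import Rotation as R
from bench import ctrl
def snap(n,f):
    K=ctrl.calibration(n); im=ctrl.camera(n); cv2.imwrite(f'pics/{f}.png',im[:,:,::-1]); np.savez(f'pics/{f}.npz',K=np.array(K['camera_matrix']),T=np.array(K['world_from_camera'])); return im
def ray(f,u,v):
    d=np.load(f'pics/{f}.npz'); p=np.linalg.solve(d['K'],[u,v,1]); T=d['T']
    return T[:3,3], T[:3,:3]@np.array([p[0],-p[1],-p[2]])
def at(f,u,v,z):
    o,r=ray(f,u,v); return o+r*(z-o[2])/r[2]
def proj(f,P):
    d=np.load(f'pics/{f}.npz'); c=np.linalg.inv(d['T'])@np.append(P,1); q=d['K']@np.array([c[0],-c[1],-c[2]]); return q[:2]/q[2]
def pose():
    s=ctrl.get_obs(); q=s['eef_rot']; return np.array(s['eef_pos']), R.from_quat([q[1],q[2],q[3],q[0]])
def plan(P,Rt=None):
    "tool-frame shift in cm, turn in 6deg units"
    p,r=pose(); d=r.inv().apply(np.array(P)-p)*100
    w=(r.inv()*Rt).as_rotvec()/np.radians(6) if Rt is not None else 0
    return np.round(d,2), np.round(w,2)
E
python3 - <<'E'
from h import *
print(ctrl.calibration('top'),ctrl.tip_extent,ctrl.get_obs()['eef_rot'])
a=snap('top','t0');b=snap('scene','s0');c=snap('wrist','w0')
print(pose()[1].as_matrix().round(3))
cv2.imwrite('pics/t0b.png',cv2.resize(a[:,:,::-1],(800,600)))
cv2.imwrite('pics/s0b.png',cv2.resize(b[:,:,::-1],(800,600)))
E
```

```text
pics
{'camera_matrix': array([[450.99496162,   0.        , 277.19943139],
       [  0.        , 450.99496162, 213.70157428],
       [  0.        ,   0.        ,   1.        ]]), 'world_from_camera': array([[ 1.32236059e-02,  9.80843626e-01, -1.94347413e-01,
         2.62940419e-01],
       [-9.99912426e-01,  1.30736109e-02, -2.05446515e-03,
         6.79326054e-04],
       [ 5.25713400e-04,  1.94357561e-01,  9.80930610e-01,
         1.32822085e+00],
       [ 0.00000000e+00,  0.00000000e+00,  0.00000000e+00,
         1.00000000e+00]])} 0.019 [-8.86414497e-04  9.84394144e-01  1.75975517e-01  1.61418859e-05]
[[ 0.938  0.346 -0.   ]
 [ 0.346 -0.938  0.001]
 [ 0.    -0.001 -1.   ]]
```

View pics/t0b.png

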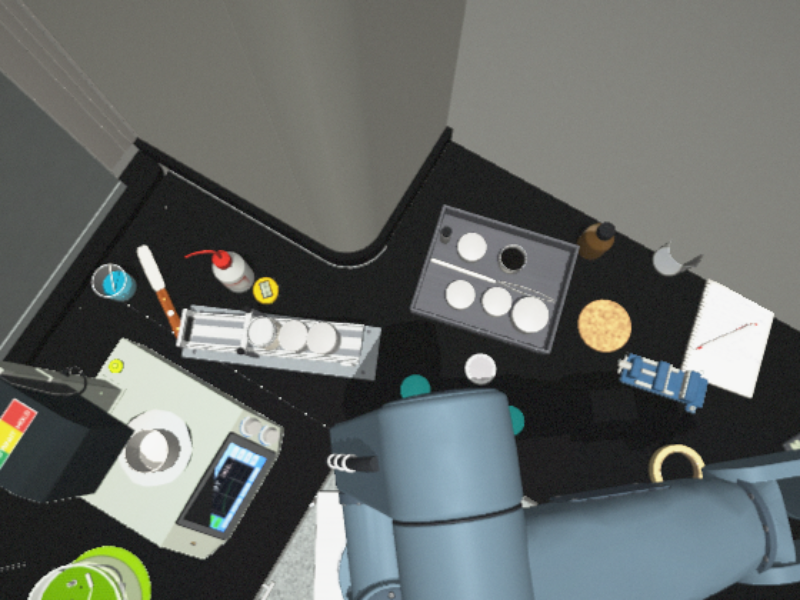

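View pics/s0b.png

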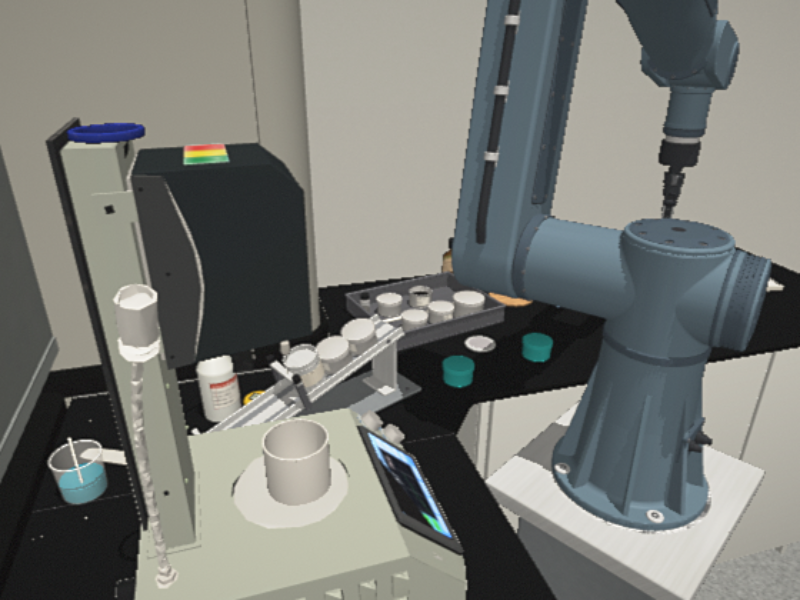

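Top view shows: the feeder with deep tin at (262,332) and queue tins at (292,335) and (320,338). The tray holds three shallow lidded tins at (472,246), (460,294), (497,300), the big tin at (530,313), the open tin at (512,258) and the vial at (446,233). The lid is at (480,368) and the mat at (604,325). Two turquoise look-alikes stand on the bench.

Run:
```python
from h import *
for n,u,v,z in [('lid',480,368,.009),('mat',604,325,.006),('A',472,246,.04),('B',460,294,.04),('C',497,300,.04),('big',530,313,.05),('open',512,258,.039),('vial',446,233,.06),
 ('trayTL',443,206,.043),('trayTR',579,243,.043),('trayBR',549,354,.043),('trayBL',412,313,.043),
 ('baseBRfloor',376,381,.004),('baseTR',382,327,.004),('lowTL',184,308,.03),('deep',262,332,.12),('q1',292,335,.115),('q2',320,338,.13),('stopwatch',265,290,.016),('turq1',415,388,.04),('turq2',515,420,.04)]:
  print(n,at('t0',u*.7,v*.7,z).round(3))
im=cv2.imread('pics/t0.png'); cv2.imwrite('pics/f0.png',cv2.resize(im[195:280,115:280],None,fx=4.8,fy=4.8,interpolation=cv2.INTER_CUBIC))
```

```text
lid [ 0.396 -0.17   0.009]
mat [ 0.489 -0.43   0.006]
A [ 0.646 -0.153  0.04 ]
B [ 0.543 -0.127  0.04 ]
C [ 0.532 -0.203  0.04 ]
big [ 0.504 -0.267  0.05 ]
open [ 0.621 -0.235  0.039]
vial [ 0.667 -0.097  0.06 ]
trayTL [ 0.731 -0.092  0.043]
trayTR [ 0.654 -0.374  0.043]
trayBR [ 0.422 -0.305  0.043]
trayBL [ 0.502 -0.029  0.043]
baseBRfloor [0.367 0.042 0.004]
baseTR [0.479 0.032 0.004]
lowTL [0.509 0.438 0.03 ]
deep [0.447 0.257 0.12 ]
q1 [0.443 0.2   0.115]
q2 [0.436 0.145 0.13 ]
stopwatch [0.552 0.277 0.016]
turq1 [ 0.351 -0.037  0.04 ]
turq2 [ 0.291 -0.234  0.04 ]
```

View pics/f0.png

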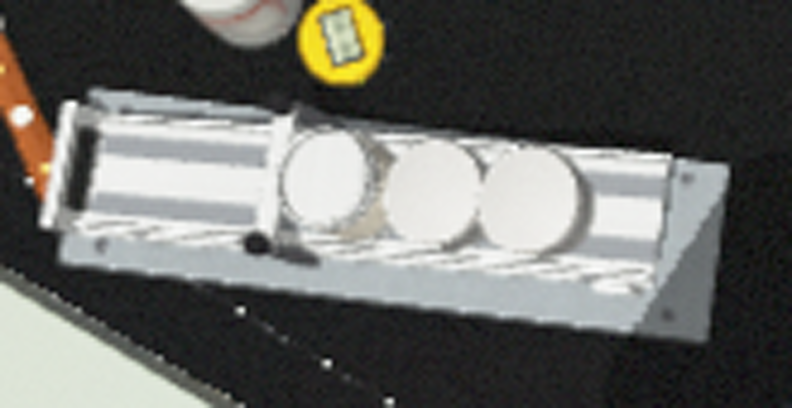

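```bash
cat >> h.py <<'E'
def down(yaw,tilt=0,):
    "tool x at yaw (deg), z down; then tilt about world/ tool y by rad"
    c,s=np.cos(np.radians(yaw)),np.sin(np.radians(yaw))
    return R.from_matrix(np.array([[c,s,0],[s,-c,0],[0,0,-1]]))*R.from_rotvec([0,tilt,0])
E
python3 - <<'E'
from h import *
p,r=pose(); d=np.load('pics/w0.npz'); 
print('cam in tool',r.inv().apply(d['T'][:3,3]-p).round(3), (r.as_matrix().T@d['T'][:3,:3]).round(2),d['K'].round(0))
print(plan([.44,-.2,.4],down(75)))
g=lambda x,y,z:at('t0',115+x/4.8,195+y/4.8,z)
a,b,c=g(735,165,.004),g(710,342,.004),g(58,265,.004); print(a,b,c,np.linalg.norm(a-b),np.linalg.norm(b-c))
E
```

```text
cam in tool [ 0.075  0.001 -0.123] [[ 0.    0.96  0.29]
 [ 1.   -0.    0.  ]
 [ 0.    0.29 -0.96]] [[307.   0. 279.]
 [  0. 307. 216.]
 [  0.   0.   1.]]
(array([ 34.34, -23.48, -15.  ]), array([-0.01, -0.01, -9.12]))
[0.47744728 0.02979873 0.004     ] [0.36802907 0.04316374 0.004     ] [0.40979651 0.44413602 0.004     ] 0.11023142966735092 0.403141767189836
```

send_rows(dr=[[0,0,-1.5],[0,0,-3],[0,0,-4.5],[0,0,-6],[0,0,-7.5],[0,0,-9.1],[0,0,-9.1],[0,0,-9.1]], xyz=[[2,-1,-8],[8,-4,-15],[13,-8,-15],[18,-12,-15],[23,-16,-15],[29,-20,-15],[34.3,-23.5,-15],[34.3,-23.5,-15]], jaw=[100,100,100,100,100,100,100,100])

```text
time_s: 1.15
eef_pos: [0.4404, -0.198, 0.4003]
eef_rot: [0.0, 0.794, 0.608, 0.0]
wrist_force: [0.3, -1.1, -0.0]
opening: 0.998
grasp_force: 0.0
```

Run:
```python
from h import *
s=ctrl.get_obs();print(s['time_s'],s['eef_pos'],s['q'],s['wrist_force'])
a=snap('wrist','w1');snap('top','t1')
cv2.imwrite('pics/w1b.png',cv2.resize(a[:,:,::-1],(800,600)))
print(plan([.45,.17,.36],down(84)))
```

```text
1.15 [ 0.44039852 -0.19796409  0.40033137] [-6.69001268e-01 -1.17004311e-01  1.61600497e+00  1.51019672e-04
  1.64228742e+00 -4.05609507e-01] [ 0.2959546  -1.142897   -0.01009989]
(array([35.59, -8.5 ,  4.09]), array([ 0.01, -0.02, -1.46]))
```

View pics/w1b.png

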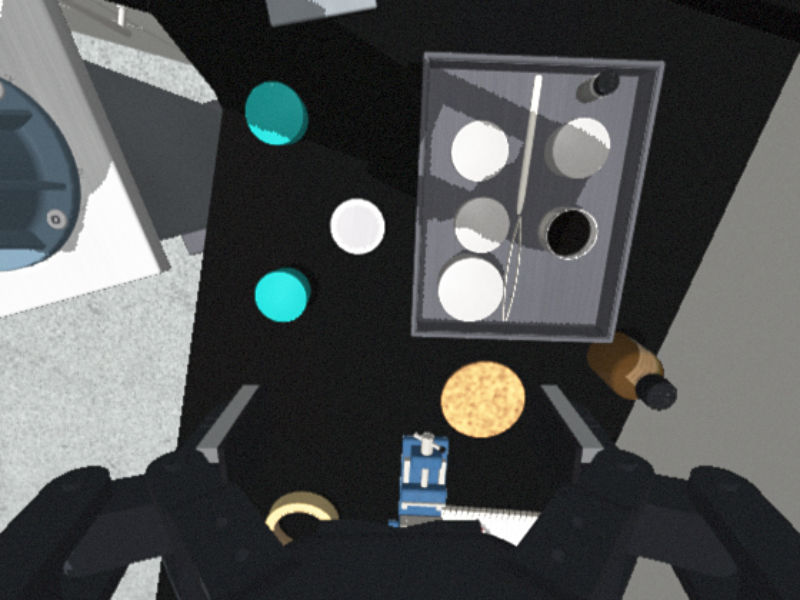

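The wrist view shows A (578,148), B (480,151), C (481,225), lid (357,226), mat (483,399). Tweezers lie at (513,265), just off the front row.

Run:
```python
from h import *
for n,u,v,z in [('lid',357,226,.009),('mat',483,399,.006),('A',578,148,.04),('B',480,151,.04),('C',481,225,.04),('big',471,289,.05),('lidL',330,226,.009),('lidR',385,226,.009),('matL',441,399,.006),('matR',525,399,.006),('AL',545,148,.04),('AR',610,148,.04),
 ('tweez',514,265,.01),('rod',530,140,.01),('rodbot',520,213,.01),('trayTL',425,54,.043),('trayTR',664,63,.043),('trayBR',611,341,.043),('trayBL',412,335,.043)]:
  print(n,at('w1',u*.7,v*.7,z).round(4))
```

```text
lid [ 0.3989 -0.1685  0.009 ]
mat [ 0.494  -0.4268  0.006 ]
A [ 0.6465 -0.1489  0.04  ]
B [ 0.548  -0.1254  0.04  ]
C [ 0.5332 -0.2     0.04  ]
big [ 0.5064 -0.2644  0.05  ]
lidL [ 0.3687 -0.1603  0.009 ]
lidR [ 0.4303 -0.1769  0.009 ]
matL [ 0.4407 -0.4125  0.006 ]
matR [ 0.5473 -0.4411  0.006 ]
AL [ 0.6135 -0.14    0.04  ]
AR [ 0.6785 -0.1575  0.04  ]
tweez [ 0.5658 -0.2605  0.01  ]
rod [ 0.6085 -0.1284  0.01  ]
rodbot [ 0.5837 -0.2028  0.01  ]
trayTL [ 0.5143 -0.0245  0.043 ]
trayTR [ 0.7378 -0.0928  0.043 ]
trayBR [ 0.6517 -0.3702  0.043 ]
trayBL [ 0.4289 -0.3026  0.043 ]
```

send_rows(dr=[[0,0,-0.5],[0,0,-1],[0,0,-1.5],[0,0,-1.5],[0,0,-1.5],[0,0,-1.5],[0,0,-1.5],[0,0,-1.5]], xyz=[[5,-1,0],[10,-2.5,1],[15,-3.5,2],[20,-5,3],[25,-6,4],[30,-7,4],[35.6,-8.5,4],[35.6,-8.5,4]], jaw=[100,100,100,100,100,100,100,100])

```text
time_s: 2.25
eef_pos: [0.4498, 0.1685, 0.3599]
eef_rot: [-0.0, 0.742, 0.67, -0.0]
wrist_force: [-0.0, -0.7, 1.1]
opening: 1.004
grasp_force: 0.0
```

Run:
```python
from h import *
s=ctrl.get_obs();print(s['time_s'],s['eef_pos'],s['q'],s['wrist_force'])
a=snap('wrist','w2')
cv2.imwrite('pics/w2b.png',cv2.resize(a[:,:,::-1],(800,600)))
```

```text
2.25 [0.44975366 0.16849085 0.35991775] [ 1.10244925e-01 -1.09937518e-01  1.68780700e+00  6.17851158e-04
  1.56453612e+00  2.11824651e-01] [-0.01847084 -0.7275652   1.08682452]
```

View pics/w2b.png

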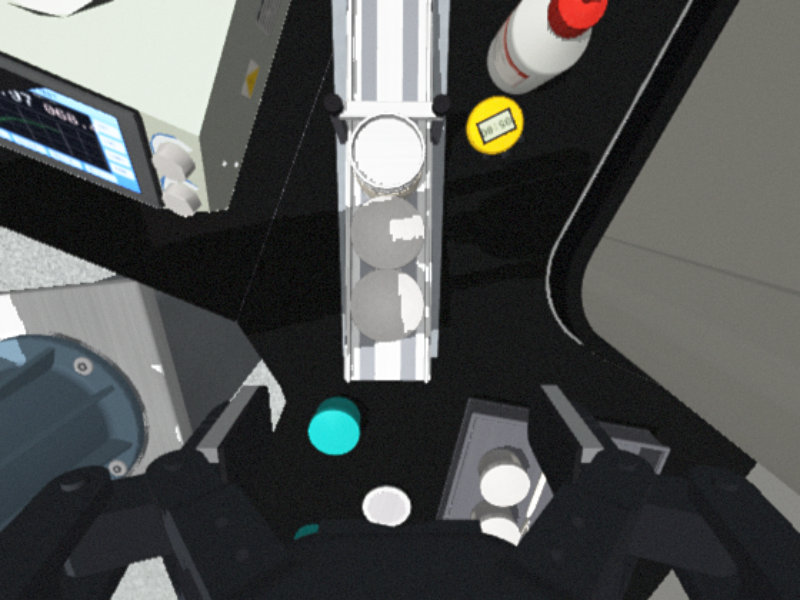

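```bash
cat > lane.py <<'E'
from h import *
from scipy.optimize import least_squares
def frame(p):
    return R.from_euler('z',p[3])*R.from_euler('y',-.28), np.array(p[:3])
g=lambda x,y:(115+x/4.8,195+y/4.8)
s=lambda x,y:(x*.7,y*.7)
obs=[('w2',(.365,-.0335,.012),s(347,381)),('w2',(.365,.0335,.012),s(431,381)),('w2',(.150,-.04,.062),s(333,102)),('w2',(.150,.04,.062),s(442,102)),
('t0',(.365,.0335,.012),g(671,155)),('t0',(.365,-.0335,.012),g(656,292)),('t0',(.150,-.04,.062),g(257,243)),('t0',(.150,.04,.062),g(299,112))]
def res(p):
    Rl,o=frame(p); e=[]
    for f,P,uv in obs: e+=list(proj(f,o+Rl.apply(P))-uv)
    a=Rl.apply([p[4],0,.06])+o; e+=list(proj('w2',a)-s(389,150))
    return np.array(e)
E
python3 - <<'E'
from lane import *
f=least_squares(res,[.46,.41,.03,np.radians(-96.2),.185],loss='soft_l1'); print(f.x.round(4),np.degrees(f.x[3]));print(res(f.x).reshape(-1,2).round(1))
Rl,o=frame(f.x); np.save('lane.npy',f.x)
# tops from queue
for u,v in [(386,232),(386,304)]:
    c,r=ray('w2',u*.7,v*.7); cl=Rl.inv().apply(c-o); rl=Rl.inv().apply(r); print((cl+rl*(.036-cl[2])/rl[2]).round(4))
c,r=ray('w2',389*.7,150*.7); cl=Rl.inv().apply(c-o); rl=Rl.inv().apply(r); print((cl+rl*(.06-cl[2])/rl[2]).round(4))
X=np.array([-1,0,0])
E
```

```text
[ 0.4685  0.4194  0.0263 -1.6808  0.1834] -96.30104887172078
[[ 0.6 -0.3]
 [-3.8  0.2]
 [ 0.4  0.9]
 [-0.4  1.6]
 [-2.9 -1.1]
 [-3.1 -4.9]
 [-1.6 -1.9]
 [-5.4 -3.6]
 [-1.3 -0. ]]
[ 0.2407 -0.0011  0.036 ]
[ 0.2986 -0.0005  0.036 ]
[0.1834 0.0014 0.06  ]
```

```bash
cat >> lane.py <<'E'
_res=res
def res(p):
    e=_res(p).reshape(-1,2); e[4:8]+=p[5:7]; return e.ravel()
def grasp(p):
    Rl,_=frame(p); M=Rl.as_matrix(); return R.from_matrix(np.c_[-M[:,0],M[:,1],-M[:,2]])
def lp(p,P):
    Rl,o=frame(p); return o+Rl.apply(P)
E
python3 - <<'E'
from lane import *
f=least_squares(res,[.46,.41,.03,np.radians(-96.2),.185,0,0],loss='soft_l1'); p=f.x; print(p.round(4),np.degrees(p[3]));print(res(p).reshape(-1,2).round(1))
np.save('lane.npy',p); Rl,o=frame(p)
for u,v,h in [(386,232,.036),(386,304,.036),(389,150,.06)]:
    c,r=ray('w2',u*.7,v*.7); cl=Rl.inv().apply(c-o); rl=Rl.inv().apply(r); print((cl+rl*(h-cl[2])/rl[2]).round(4))
t=lp(p,[p[4],0,.13]); print(t,plan(t,grasp(p)))
q,_=pose(); print('TCP in t? proj', proj('t0',q)/.7)
E
```

```text
[ 0.4683  0.4204  0.0287 -1.6747  0.1846  3.4024  3.2587] -95.95115825577186
[[ 1.9  0. ]
 [-2.2  0.2]
 [ 0.4 -0.2]
 [ 0.2 -0. ]
 [ 0.1  1.3]
 [ 0.  -2.4]
 [ 1.3  1.1]
 [-2.6 -0.8]
 [-0.8 -0. ]]
[ 0.2414 -0.002   0.036 ]
[ 0.2988 -0.0018  0.036 ]
[0.1846 0.0008 0.06  ]
[0.45360771 0.27967384 0.20468257] (array([11.28, -0.8 , 15.51]), array([-0.01, -2.67,  0.  ]))
TCP in t? proj [288.87594438 306.9335261 ]
```

send_rows(dr=[[0,-0.5,0],[0,-1,0],[0,-1.5,0],[0,-2,0],[0,-2.67,0],[0,-2.67,0],[0,-2.67,0],[0,-2.67,0]], xyz=[[3,0,1],[6,-0.4,3],[9,-0.6,6],[11.3,-0.8,10],[11.3,-0.8,15.5],[11.3,-0.8,15.5],[11.3,-0.8,15.5],[11.3,-0.8,15.5]], jaw=[100,100,100,100,100,100,100,100])

```text
time_s: 3.3
eef_pos: [0.4564, 0.2786, 0.2084]
eef_rot: [0.094, 0.738, 0.661, -0.101]
wrist_force: [0.7, -0.2, 0.9]
opening: 0.998
grasp_force: 0.0
```

Run:
```python
from lane import *
s=ctrl.get_obs();print(s['time_s'],s['eef_pos'],s['q'],s['wrist_force'])
a=snap('wrist','w3');b=snap('top','t3');p=np.load('lane.npy')
for n,P in [('deeptop',[p[4],0,.06]),('knob-',[.15,-.04,.062]),('knob+',[.15,.04,.062]),('grasp',[p[4],0,.042])]: print(n,proj('w3',lp(p,P))/.7)
print('tcp in t3',proj('t3',pose()[0]))
o=cv2.resize(a[:,:,::-1],(600,450)); c=cv2.resize(b[180:290,110:290,::-1],(540,330)); 
cv2.imwrite('pics/w3b.png',cv2.resize(a[:,:,::-1],(800,600)))
```

```text
3.3 [0.45644413 0.2786238  0.20844624] [ 0.4580468   0.25934712  1.6249141  -0.23782952  1.40933396  0.62366322] [ 0.68505642 -0.17636417  0.92605923]
deeptop [389.4874598  333.70830625]
knob- [299.40813651 263.11746587]
knob+ [477.66449682 262.21602834]
grasp [390.16523047 321.79807086]
tcp in t3 [167.68740864 223.54831351]
```

View pics/w3b.png

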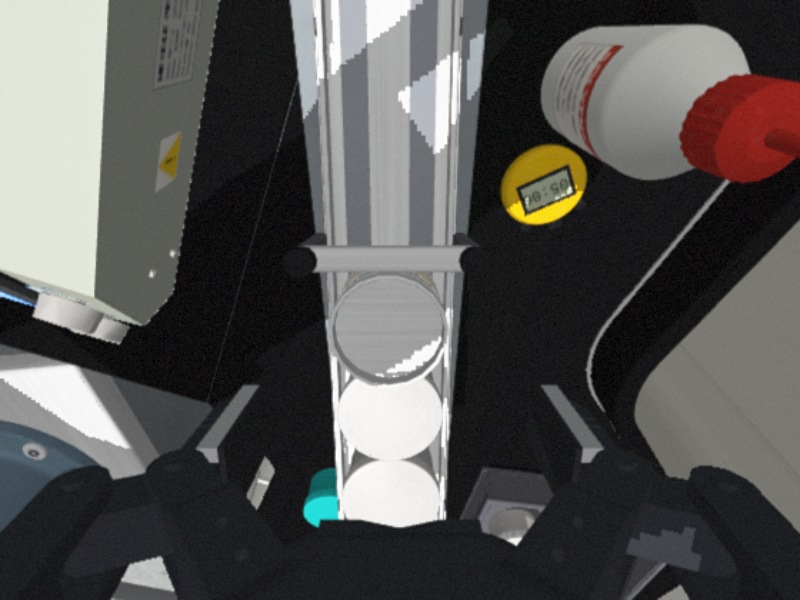

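Run:
```python
from lane import *
im=cv2.imread('pics/w3.png'); cv2.imwrite('pics/w3c.png',cv2.resize(im[160:280,195:345],None,fx=5,fy=5,interpolation=cv2.INTER_CUBIC))
```

```text
(no output)
```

View pics/w3c.png

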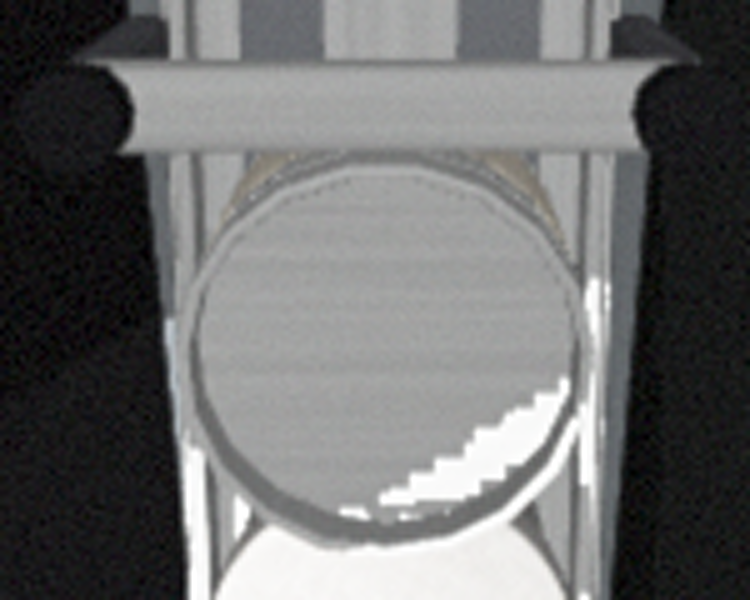

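Run:
```python
from lane import *
p=np.load('lane.npy'); q,r=pose(); print(ctrl.get_obs()['time_s'],q, (grasp(p).inv()*r).as_rotvec())
t=lp(p,[.183,0,.042]); print(t,plan(t,grasp(p)))
```

```text
3.4 [0.45592156 0.27876804 0.20788613] [-0.0024971   0.00303115  0.00517157]
[0.45124331 0.25699216 0.11967413] (array([ 0.28, -0.26,  9.09]), array([ 0.02, -0.03, -0.05]))
```

send_rows(dr=[[0,0,0],[0,0,0],[0,0,0],[0,0,0],[0,0,0],[0,0,0],[0,0,0],[0,0,0]], xyz=[[0.1,0,1],[0.2,0,2],[0.2,0,3],[0.2,0,4],[0.2,0,4],[0.2,0,4],[0.2,0,4],[0.2,0,4]], jaw=[100,100,100,100,100,100,100,100])

```text
time_s: 4.4
eef_pos: [0.4538, 0.2701, 0.1667]
eef_rot: [0.093, 0.737, 0.662, -0.103]
wrist_force: [0.7, -0.0, -0.9]
opening: 1.003
grasp_force: 0.0
```

Run:
```python
from lane import *
p=np.load('lane.npy'); q,r=pose(); print(ctrl.get_obs()['time_s'],q, (grasp(p).inv()*r).as_rotvec())
t=lp(p,[.183,0,.042]); print(t,plan(t,grasp(p)))
snap('wrist','w4')
```

```text
4.4 [0.45377368 0.27005643 0.16665109] [0.0002361  0.00077587 0.00299196]
[0.45124331 0.25699216 0.11967413] (array([ 0.02, -0.12,  4.88]), array([-0.  , -0.01, -0.03]))
```

send_rows(dr=[[0,0,0],[0,0,0],[0,0,0],[0,0,0],[0,0,0],[0,0,0],[0,0,0],[0,0,0]], xyz=[[0,-0.1,1.2],[0,-0.1,2.4],[0,-0.1,3.6],[0,-0.1,4.9],[0,-0.1,4.9],[0,-0.1,4.9],[0,-0.1,4.9],[0,-0.1,4.9]], jaw=[100,100,100,100,100,80,60,50])

```text
time_s: 5.45
eef_pos: [0.4518, 0.2569, 0.1202]
eef_rot: [0.093, 0.737, 0.662, -0.103]
wrist_force: [-0.7, -0.1, 4.4]
opening: 0.664
grasp_force: 64.2
```

send_rows(dr=[[0,0,0],[0,0,0],[0,0,0],[0,0,0],[0,0,0],[0,0,0],[0,0,0],[0,0,0]], xyz=[[0,0,0],[0,0,0],[0,0,0],[0,0,0],[0,0,0],[0,0,0],[0,0,0],[0,0,0]], jaw=[40,30,20,20,20,20,20,20])

```text
time_s: 6.45
eef_pos: [0.4518, 0.2569, 0.1202]
eef_rot: [0.093, 0.737, 0.662, -0.103]
wrist_force: [0.2, 0.9, 5.1]
opening: 0.664
grasp_force: 64.4
```

Run:
```python
from lane import *
s=ctrl.get_obs();print(s['time_s'],s['eef_pos'],s['wrist_force'],s['opening'],s['grasp_force'])
```

```text
6.45 [0.45182771 0.25692442 0.12017999] [0.18665495 0.93462397 5.0956829 ] 0.6642468663653212 64.39891554415226
```

send_rows(dr=[[0,0,0],[0,0,0],[0,0,0],[0,0,0],[0,0,0],[0,0,0],[0,0,0],[0,0,0]], xyz=[[-0.15,0,-0.5],[-0.15,0,-1.5],[-0.15,0,-3],[-0.15,0,-4.5],[-0.15,0,-6],[-0.15,0,-8],[-0.15,0,-10],[-0.15,0,-10]], jaw=[20,20,20,20,20,20,20,20])

```text
time_s: 7.45
eef_pos: [0.455, 0.2835, 0.218]
eef_rot: [0.094, 0.737, 0.662, -0.102]
wrist_force: [0.6, -0.1, -2.3]
opening: 0.662
grasp_force: 64.1
```

Run:
```python
from lane import *
s=ctrl.get_obs();print(s['time_s'],s['eef_pos'],s['wrist_force'],s['opening'],s['grasp_force'])
snap('top','t5'); b=snap('wrist','w5'); cv2.imwrite('pics/w5b.png',b[:,:,::-1])
print(plan([.44,.05,.30],down(75)))
print('mat from here',plan([.494,-.427,.30],down(75)), plan([.494,-.427,.30],down(60)))
```

```text
7.45 [0.45502986 0.28345388 0.21800624] [ 0.61342558 -0.06493318 -2.30615273] 0.661588749811685 64.0966947376728
(array([-24.69,   1.11,  -1.69]), array([0.21, 2.66, 1.47]))
mat from here (array([-69.72,  11.57,  11.24]), array([0.21, 2.66, 1.47])) (array([-69.72,  11.57,  11.24]), array([0.56, 2.63, 3.95]))
```

View pics/w5b.png

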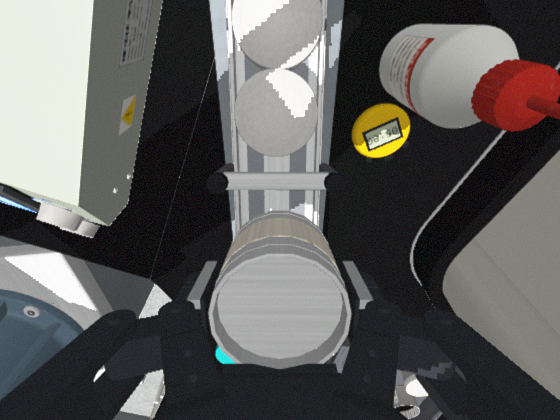

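Both queue tins are through under the bar, towards the stop, and the deep tin is held level with the fingers.

Run:
```python
from lane import *
def tri(f1,a,f2,b):
    o1,r1=ray(f1,*a);o2,r2=ray(f2,*b); A=np.c_[r1,-r2]; k=np.linalg.lstsq(A,o2-o1,rcond=None)[0]; return o1+r1*k[0],o2+r2*k[1]
# top camera bias +3.4,3.26 px
b=np.array([-0.0,0])
print(tri('t0',np.array([628,358])*.7-np.array([0,0]),'w1',np.array([428,437])*.7))
print(tri('t0',np.array([695,385])*.7,'w1',np.array([425,515])*.7))
print('bottle',at('w1',604*.7,352*.7,.0), tri('t0',np.array([606,230])*.7,'w1',np.array([656,392])*.7))
p=np.load('lane.npy')
for x,u,v in [(0,278,30),(1,276,110)]:
    c,r=ray('w5',u,v); Rl,o=frame(p);cl=Rl.inv().apply(c-o); rl=Rl.inv().apply(r); print((cl+rl*(.036-cl[2])/rl[2]).round(4))
```

```text
(array([ 0.42095965, -0.47669545,  0.00323669]), array([ 0.40975566, -0.4682878 , -0.00112868]))
(array([ 0.37067202, -0.63048953, -0.03964887]), array([ 0.36755053, -0.62870134, -0.04071983]))
bottle [ 0.65821874 -0.40467783  0.        ] (array([ 0.6637882 , -0.41176261,  0.10236247]), array([ 0.6668752 , -0.41027299,  0.10287072]))
[0.0525 0.0012 0.036 ]
[ 0.1024 -0.0004  0.036 ]
```

send_rows(dr=[[0.0,0.4,0.2],[0,0.8,0.4],[0.1,1.2,0.6],[0.1,1.6,0.9],[0.2,2.1,1.2],[0.2,2.66,1.47],[0.2,2.66,1.47],[0.2,2.66,1.47]], xyz=[[-2,0,-3],[-6,0.3,-5],[-10,0.5,-5],[-14,0.7,-4],[-18,0.9,-3],[-22,1.1,-2],[-24.7,1.1,-1.7],[-24.7,1.1,-1.7]], jaw=[20,20,20,20,20,20,20,20])

```text
time_s: 8.55
eef_pos: [0.4395, 0.0483, 0.2997]
eef_rot: [0.0, 0.795, 0.607, -0.0]
wrist_force: [0.3, 0.6, -2.0]
opening: 0.662
grasp_force: 64.4
```

Run:
```python
from lane import *
s=ctrl.get_obs();print(s['time_s'],s['eef_pos'],s['wrist_force'],s['opening'],s['grasp_force'],pose()[1].as_matrix().round(3))
print(plan([.494,-.42,.25],down(75)))
```

```text
8.55 [0.43954704 0.04825575 0.29965309] [ 0.33198546  0.62805077 -1.99272652] 0.6615859174867746 64.38192509114742 [[ 0.263  0.965 -0.   ]
 [ 0.965 -0.263 -0.001]
 [-0.001 -0.    -1.   ]]
(array([-43.75,  17.55,   5.01]), array([-0.  ,  0.01, -0.04]))
```

send_rows(dr=[[0,0,0],[0,0,0],[0,0,0],[0,0,0],[0,0,0],[0,0,0],[0,0,0],[0,0,0]], xyz=[[-4,2,0],[-10,4,0],[-16,6.5,0],[-22,9,1],[-28,11.5,2],[-34,14,3],[-40,16,4],[-43.8,17.6,5]], jaw=[20,20,20,20,20,20,20,20])

```text
time_s: 9.55
eef_pos: [0.4973, -0.4196, 0.2489]
eef_rot: [-0.0, 0.793, 0.609, 0.0]
wrist_force: [1.0, -0.2, -0.9]
opening: 0.662
grasp_force: 64.4
```

send_rows(dr=[[0,0,0],[0,0,0],[0,0,0],[0,0,0],[0,0,0],[0,0,0],[0,0,0],[0,0,0]], xyz=[[0,0,0],[0,0,1],[0,0,3],[0,0,5],[0,0,7],[0,0,7],[0,0,7],[0,0,7]], jaw=[20,20,20,20,20,20,20,20])

```text
time_s: 10.55
eef_pos: [0.4971, -0.4193, 0.1817]
eef_rot: [0.001, 0.793, 0.609, 0.0]
wrist_force: [-0.0, -0.4, -1.5]
opening: 0.662
grasp_force: 64.6
```

Run:
```python
from lane import *
s=ctrl.get_obs();print(s['time_s'],s['eef_pos'],s['q'],s['wrist_force'],s['opening'],pose()[1].as_matrix().round(3)[:,2])
a=snap('wrist','w6');cv2.imwrite('pics/w6b.png',a[:,:,::-1]); snap('top','t6')
print(plan([.494,-.427,.06],down(75)))
```

```text
10.55 [ 0.49714367 -0.41934604  0.18174101] [-8.82890351e-01  4.05464059e-01  1.46684352e+00  1.06176020e-04
  1.26635656e+00 -6.20962076e-01] [-0.04555146 -0.36956498 -1.50475458] 0.6621290421250113 [ 0.002 -0.002 -1.   ]
(array([-0.81, -0.12, 12.16]), array([ 0.02,  0.01, -0.  ]))
```

View pics/w6b.png

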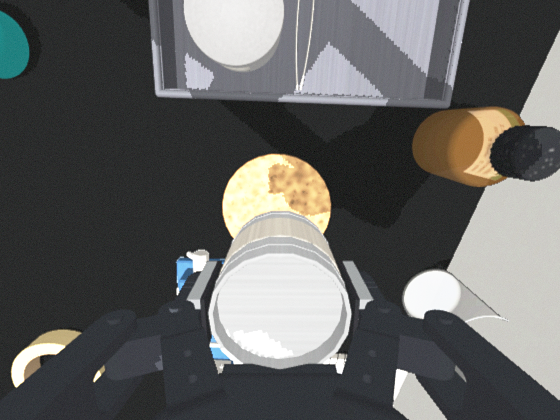

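Run:
```python
from lane import *
for u,v in [(277,154),(222,203),(331,203)]: print(at('w6',u,v,.006))
c=at('w6',277,154,.006); r=pose()[1].as_matrix()[:,0]; print('mat',c-r*.055)
```

```text
[ 0.50817551 -0.37587716  0.006     ]
[ 0.44227805 -0.40834499  0.006     ]
[ 0.54790647 -0.43661709  0.006     ]
mat [ 0.49393174 -0.42900068  0.00607672]
```

send_rows(dr=[[0,0,0],[0,0,0],[0,0,0],[0,0,0],[0,0,0],[0,0,0],[0,0,0],[0,0,0]], xyz=[[-0.4,-0.1,2],[-0.8,-0.1,4],[-0.8,-0.1,6],[-0.8,-0.1,8],[-0.8,-0.1,10],[-0.8,-0.1,11.5],[-0.8,-0.1,12.2],[-0.8,-0.1,12.2]], jaw=[20,20,20,20,20,20,20,20])

```text
time_s: 11.65
eef_pos: [0.4937, -0.4261, 0.0582]
eef_rot: [0.0, 0.793, 0.609, 0.0]
wrist_force: [0.3, -0.3, -1.4]
opening: 0.664
grasp_force: 64.6
```

send_rows(dr=[[0,0,0],[0,0,0],[0,0,0],[0,0,0],[0,0,0],[0,0,0],[0,0,0],[0,0,0]], xyz=[[0,0,0.2],[0,0,0.4],[0,0,0.6],[0,0,0.8],[0,0,0.8],[0,0,0.8],[0,0,0.8],[0,0,0.8]], jaw=[20,20,20,20,20,20,20,20])

```text
time_s: 12.65
eef_pos: [0.4938, -0.4263, 0.0507]
eef_rot: [0.0, 0.793, 0.609, 0.0]
wrist_force: [0.3, -0.4, -1.5]
opening: 0.662
grasp_force: 64.6
```

send_rows(dr=[[0,0,0],[0,0,0],[0,0,0],[0,0,0],[0,0,0],[0,0,0],[0,0,0],[0,0,0]], xyz=[[0,0,0.05],[0,0,0.1],[0,0,0.1],[0,0,0.15],[0,0,0.15],[0,0,0.2],[0,0,0.2],[0,0,0.2]], jaw=[20,20,20,20,20,20,20,20])

```text
time_s: 13.65
eef_pos: [0.4937, -0.4263, 0.0485]
eef_rot: [0.0, 0.793, 0.609, 0.0]
wrist_force: [-0.5, -0.3, -2.2]
opening: 0.66
grasp_force: 64.6
```

send_rows(dr=[[0,0,0],[0,0,0],[0,0,0],[0,0,0],[0,0,0],[0,0,0],[0,0,0],[0,0,0]], xyz=[[0,0,0.05],[0,0,0.1],[0,0,0.1],[0,0,0.15],[0,0,0.15],[0,0,0.15],[0,0,0.15],[0,0,0.15]], jaw=[20,20,20,20,20,20,20,20])

```text
time_s: 14.65
eef_pos: [0.4938, -0.4263, 0.0471]
eef_rot: [0.0, 0.793, 0.609, 0.0]
wrist_force: [0.0, 0.2, -0.3]
opening: 0.666
grasp_force: 64.7
```

send_rows(dr=[[0,0,0],[0,0,0],[0,0,0],[0,0,0],[0,0,0],[0,0,0],[0,0,0],[0,0,0]], xyz=[[0,0,0.05],[0,0,0.1],[0,0,0.1],[0,0,0.1],[0,0,0.1],[0,0,0.1],[0,0,0.1],[0,0,0.1]], jaw=[20,20,20,20,20,20,20,20])

```text
time_s: 15.65
eef_pos: [0.4938, -0.4263, 0.0471]
eef_rot: [0.0, 0.793, 0.609, -0.0]
wrist_force: [-2.8, 3.3, 7.2]
opening: 0.663
grasp_force: 65.4
```

send_rows(dr=[[0,0,0],[0,0,0],[0,0,0],[0,0,0],[0,0,0],[0,0,0],[0,0,0],[0,0,0]], xyz=[[0,0,0],[0,0,0],[0,0,0],[0,0,0],[0,0,0],[0,0,-2],[0,0,-5],[0,0,-9]], jaw=[75,85,95,100,100,100,100,100])

```text
time_s: 16.65
eef_pos: [0.4935, -0.4259, 0.1376]
eef_rot: [0.0, 0.793, 0.609, 0.0]
wrist_force: [-0.2, 0.3, -0.4]
opening: 1.0
grasp_force: 0.0
```

send_rows(dr=[[0,0,0],[0,0,0],[0,0,0],[0,0,0],[0,0,0],[0,0,0],[0,0,0],[0,0,0]], xyz=[[0,0,-3],[0,0,-7],[0,0,-11],[0,0,-11],[0,0,-11],[0,0,-11],[0,0,-11],[0,0,-11]], jaw=[100,100,100,100,100,100,100,100])

```text
time_s: 17.65
eef_pos: [0.4935, -0.4259, 0.2452]
eef_rot: [-0.0, 0.793, 0.609, 0.0]
wrist_force: [1.0, 0.2, -0.5]
opening: 1.0
grasp_force: 0.0
```

Run:
```python
from lane import *
print(ctrl.get_obs()['time_s'],pose()[0])
a=snap('wrist','w7');cv2.imwrite('pics/w7b.png',cv2.resize(a[:,:,::-1],(700,525)));snap('top','t7')
print(plan([.399,-.1685,.14],down(75)))
```

```text
17.65 [ 0.49345506 -0.4259183   0.24522218]
(array([ 22.43, -15.8 ,  10.56]), array([ 0.,  0., -0.]))
```

View pics/w7b.png

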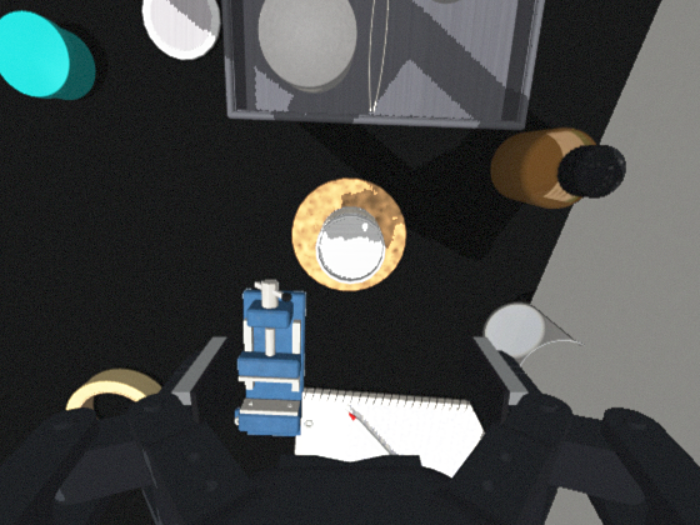

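The deep tin stands upright on the mat, rim centre (351,245), and the lid is at (181,22).

Run:
```python
from lane import *
print('tin',at('w7',351*.8,245*.8,.066)); print('mat',at('w7',349*.8,235*.8,.006)); print('lid',at('w7',181*.8,22*.8,.009))
```

```text
tin [ 0.49681489 -0.42357974  0.066     ]
mat [ 0.49405027 -0.42711221  0.006     ]
lid [ 0.40722338 -0.21998924  0.009     ]
```

send_rows(dr=[[0,0,0],[0,0,0],[0,0,0],[0,0,0],[0,0,0],[0,0,0],[0,0,0],[0,0,0]], xyz=[[4,-3,0],[8,-6,0],[13,-9,1],[17,-12,3],[22.4,-15.8,5],[22.4,-15.8,8],[22.4,-15.8,10.5],[22.4,-15.8,10.5]], jaw=[100,86,86,86,86,86,86,86])

```text
time_s: 18.75
eef_pos: [0.3979, -0.1679, 0.1395]
eef_rot: [-0.001, 0.793, 0.609, -0.0]
wrist_force: [-0.1, -0.0, 0.5]
opening: 0.856
grasp_force: 0.0
```

Run:
```python
from lane import *
print(ctrl.get_obs()['time_s'],pose()[0],pose()[1].as_matrix()[:,2])
a=snap('wrist','w8');cv2.imwrite('pics/w8b.png',cv2.resize(a[:,:,::-1],(700,525)));snap('top','t8')
print(proj('w8',[.399,-.1685,.009])/.8)
```

```text
18.75 [ 0.39793628 -0.16790514  0.139495  ] [-0.00236408  0.00172573 -0.99999572]
[349.4874829  266.10885689]
```

View pics/w8b.png

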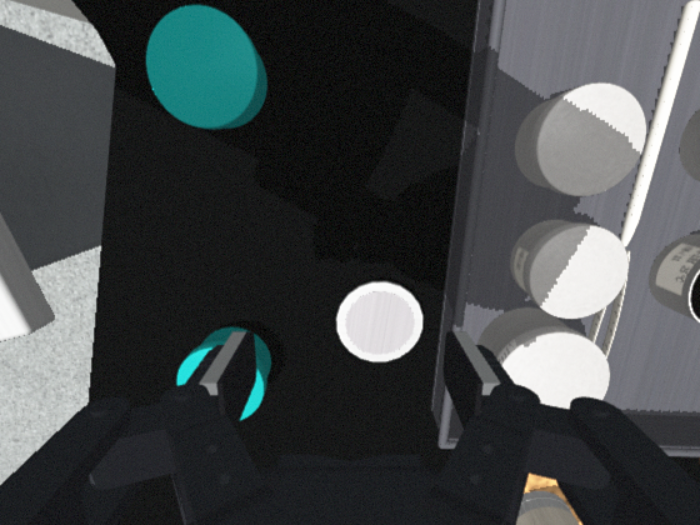

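Run:
```python
from lane import *
c=at('w8',380*.8,321.5*.8,.009);print(c,at('w8',337*.8,321*.8,.009),at('w8',423*.8,321*.8,.009), at('w8',380*.8,282*.8,.009),at('w8',380*.8,362*.8,.009))
A,B=np.array([.5143,-.0245]),np.array([.4289,-.3026]); d=(B-A)/np.linalg.norm(B-A); print(np.cross(d,c[:2]-A))
print(plan([c[0],c[1],.09],down(-15)))
```

```text
[ 0.40950953 -0.21418459  0.009     ] [ 0.37973474 -0.20588932  0.009     ] [ 0.43943979 -0.22171202  0.009     ] [ 0.41656111 -0.18508534  0.009     ] [ 0.40178896 -0.24604448  0.009     ]
-0.04449090640613278
(array([-4.07,  2.13,  5.16]), array([ 1.0e-02, -0.0e+00,  1.5e+01]))<stdin>:3: DeprecationWarning: Arrays of 2-dimensional vectors are deprecated. Use arrays of 3-dimensional vectors instead. (deprecated in NumPy 2.0)
```

send_rows(dr=[[0,0,1.7],[0,0,3.4],[0,0,5.1],[0,0,6.8],[0,0,8.5],[0,0,10.2],[0,0,11.9],[0,0,13.6]], xyz=[[-1,1,0],[-2,1.5,0],[-3,2,0],[-4.1,2.1,0],[-4.1,2.1,0],[-4.1,2.1,0],[-4.1,2.1,0],[-4.1,2.1,0]], jaw=[86,86,90,90,90,90,90,90])

```text
time_s: 19.85
eef_pos: [0.4096, -0.215, 0.1424]
eef_rot: [0.001, 0.998, -0.061, 0.001]
wrist_force: [-0.0, 0.6, -0.1]
opening: 0.899
grasp_force: 0.0
```

send_rows(dr=[[0,0,1.4],[0,0,1.4],[0,0,1.4],[0,0,1.4],[0,0,1.4],[0,0,1.4],[0,0,1.4],[0,0,1.4]], xyz=[[0,0,0],[0,0,1],[0,0,2],[0,0,3.5],[0,0,5],[0,0,5],[0,0,5],[0,0,5]], jaw=[90,90,90,90,90,90,90,90])

```text
time_s: 20.85
eef_pos: [0.4091, -0.2143, 0.0913]
eef_rot: [0.001, 0.991, -0.13, 0.001]
wrist_force: [-0.9, -0.1, -0.5]
opening: 0.903
grasp_force: 0.0
```

Run:
```python
from lane import *
print(ctrl.get_obs()['time_s'],pose()[0],pose()[1].as_matrix().round(3),ctrl.get_obs()['q'])
a=snap('wrist','w9')
print(plan([.4094,-.2147,.024],down(-15)))
u=proj('w9',[.4094,-.2147,.009]);print(u)
g=cv2.cvtColor(a,cv2.COLOR_RGB2HSV); 
m=((a.min(2)>170)).astype('uint8'); n,l,s,c=cv2.connectedComponentsWithStats(m)
for i in range(1,n):
    if s[i,4]>500: print(s[i],c[i],at('w9',*c[i],.009))
cv2.imwrite('pics/w9b.png',a[:,:,::-1])
```

```text
20.85 [ 0.40910806 -0.21430513  0.09132244] [[ 0.966 -0.259  0.001]
 [-0.259 -0.966 -0.001]
 [ 0.002  0.001 -1.   ]] [-7.40441708e-01  1.47718223e-01  2.00864636e+00 -1.49090380e-05
  9.83427384e-01  1.09207990e+00]
(array([0.03, 0.02, 6.74]), array([ 0.01, -0.02,  0.  ]))
[279.0482972 233.4937272]
[   0    0   95  112 8546] [41.72080505 50.49438334] [ 0.55901499 -0.10725222  0.009     ]
[ 259    0  144  123 9496] [343.47914912  39.03306655] [ 0.51834378 -0.28355898  0.009     ]
[ 245  210   79   64 3532] [288.22055493 242.42015855] [ 0.40112354 -0.21929811  0.009     ]
```

Run:
```python
from lane import *
a=cv2.imread('pics/w9.png')
for t in (70,90,110):
  m=np.zeros(a.shape[:2],'uint8'); m[170:310,200:360]=(a.min(2)>t)[170:310,200:360]
  n,l,s,c=cv2.connectedComponentsWithStats(m)
  for i in range(1,n):
    if s[i,4]>300:
      cn=cv2.findContours((l==i).astype('uint8'),0,1)[0][0]; e=cv2.fitEllipse(cv2.convexHull(cn)); print(t,s[i],e,at('w9',*e[0],.009).round(4))
```

```text
70 [326 172  34  13 312] ((341.8202209472656, 177.8838348388672), (14.085464477539062, 33.837371826171875), 89.73542022705078) [ 0.4369 -0.2658  0.009 ]
70 [ 237  191   88   83 5793] ((280.4696350097656, 232.05462646484375), (83.7076187133789, 87.9427719116211), 90.3828125) [ 0.4102 -0.216   0.009 ]
90 [ 237  191   88   83 5734] ((280.4623107910156, 232.09695434570312), (83.32508087158203, 87.4954605102539), 90.82051086425781) [ 0.4102 -0.2159  0.009 ]
110 [ 237  191   88   83 5685] ((280.4892578125, 232.22628784179688), (82.77690124511719, 87.3071517944336), 90.5553970336914) [ 0.4101 -0.2159  0.009 ]
```

send_rows(dr=[[0,0,0],[0,0,0],[0,0,0],[0,0,0],[0,0,0],[0,0,0],[0,0,0],[0,0,0]], xyz=[[0.1,0.1,2],[0.1,0.15,4],[0.1,0.15,5.5],[0.1,0.15,6.5],[0.1,0.15,6.9],[0.1,0.15,6.9],[0.1,0.15,6.9],[0.1,0.15,6.9]], jaw=[90,90,90,90,90,90,90,90])

```text
time_s: 21.9
eef_pos: [0.4097, -0.216, 0.0223]
eef_rot: [0.001, 0.991, -0.131, 0.001]
wrist_force: [0.5, -0.5, -0.2]
opening: 0.896
grasp_force: 0.0
```

send_rows(dr=[[0,0,0],[0,0,0],[0,0,0],[0,0,0],[0,0,0],[0,0,0],[0,0,0],[0,0,0]], xyz=[[0,0,0],[0,0,0],[0,0,0],[0,0,0],[0,0,0],[0,0,0],[0,0,0],[0,0,0]], jaw=[85,80,76,72,68,66,66,66])

```text
time_s: 22.9
eef_pos: [0.4103, -0.2174, 0.0232]
eef_rot: [0.002, 0.991, -0.13, 0.001]
wrist_force: [-2.8, -3.2, 10.6]
opening: 0.669
grasp_force: 8.9
```

send_rows(dr=[[0,0,0],[0,0,0],[0,0,0],[0,0,0],[0,0,0],[0,0,0],[0,0,0],[0,0,0]], xyz=[[0,0,-1],[0,0,-2],[0,0,-4],[0,0,-5],[0,0,-6.8],[0,0,-6.8],[0,0,-6.8],[0,0,-6.8]], jaw=[70,75,80,90,90,90,90,90])

```text
time_s: 23.9
eef_pos: [0.4089, -0.2153, 0.0891]
eef_rot: [-0.0, 0.991, -0.131, -0.0]
wrist_force: [-0.0, 0.7, -0.3]
opening: 0.899
grasp_force: 0.0
```

```bash
cat >> h.py <<'E'
def lid(f,z=.009,box=(150,340,180,380)):
  a=cv2.imread(f'pics/{f}.png'); m=np.zeros(a.shape[:2],'uint8'); y0,y1,x0,x1=box; m[y0:y1,x0:x1]=(a.min(2)>90)[y0:y1,x0:x1]
  n,l,s,c=cv2.connectedComponentsWithStats(m)
  for i in range(1,n):
    if s[i,4]>1500:
      cn=cv2.findContours((l==i).astype('uint8'),0,1)[0][0]; e=cv2.fitEllipse(cv2.convexHull(cn)); print(s[i],np.round(e[0],1),np.round(e[1],1),at(f,*e[0],z).round(4))
E
python3 - <<'E'
from lane import *
print(ctrl.get_obs()['time_s'],pose()[0],ctrl.get_obs()['opening'])
snap('wrist','w10'); lid('w10')
E
```

```text
23.9 [ 0.40888251 -0.21531452  0.08908694] 0.8985047836339055
[ 235  191   88   84 5845] [278.3 232.2] [84.  88.5] [ 0.4109 -0.2155  0.009 ]
```

send_rows(dr=[[0,0,0],[0,0,0],[0,0,0],[0,0,0],[0,0,0],[0,0,0],[0,0,0],[0,0,0]], xyz=[[0.1,0,2],[0.2,0,4],[0.2,0,5.5],[0.2,0,6.5],[0.2,0,7.2],[0.2,0,7.2],[0.2,0,7.2],[0.2,0,7.2]], jaw=[90,90,90,90,90,90,86,82])

```text
time_s: 24.95
eef_pos: [0.4117, -0.2166, 0.0184]
eef_rot: [0.001, 0.991, -0.131, 0.001]
wrist_force: [0.5, -0.1, 0.4]
opening: 0.82
grasp_force: 0.0
```

send_rows(dr=[[0,0,0],[0,0,0],[0,0,0],[0,0,0],[0,0,0],[0,0,0],[0,0,0],[0,0,0]], xyz=[[0,0,0],[0,0,0],[0,0,0],[0,0,0],[0,0,0],[0,0,0],[0,0,0],[0,0,0]], jaw=[80,78,76,74,72,70,68,68])

```text
time_s: 25.95
eef_pos: [0.4114, -0.2163, 0.0188]
eef_rot: [0.0, 0.991, -0.13, 0.0]
wrist_force: [-3.3, 4.2, 13.7]
opening: 0.691
grasp_force: 61.2
```

send_rows(dr=[[0,0,0],[0,0,0],[0,0,0],[0,0,0],[0,0,0],[0,0,0],[0,0,0],[0,0,0]], xyz=[[0,0,0],[0,0,0],[0,0,0],[0,0,0.1],[0,0,0.3],[0,0,0.3],[0,0,0.3],[0,0,0.3]], jaw=[75,80,85,88,88,88,88,88])

```text
time_s: 26.95
eef_pos: [0.4113, -0.2163, 0.0149]
eef_rot: [0.0, 0.991, -0.131, 0.0]
wrist_force: [-0.7, 0.2, 0.1]
opening: 0.88
grasp_force: 0.0
```

Run:
```python
from lane import *
s=ctrl.get_obs();print(s['time_s'],pose()[0],s['opening'],s['wrist_force'])
a=snap('wrist','w11'); cv2.imwrite('pics/w11b.png',cv2.resize(a[170:420,130:430,::-1],(720,600)))
```

```text
26.95 [ 0.41134823 -0.21631564  0.01488561] 0.8803180483909184 [-0.65981906  0.17126081  0.1295041 ]
```

View pics/w11b.png

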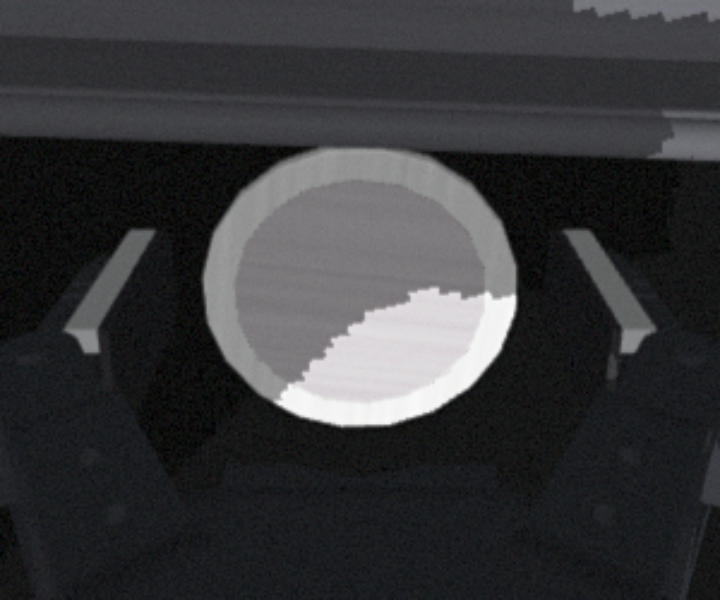

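The lid lies flat, centred between the open fingers.

send_rows(dr=[[0,0,0],[0,0,0],[0,0,0],[0,0,0],[0,0,0],[0,0,0],[0,0,0],[0,0,0]], xyz=[[0,0,0],[0,0,0],[0,0,0],[0,0,0],[0,0,0],[0,0,0],[0,0,0],[0,0,0]], jaw=[84,80,78,76,74,72,70,69])

```text
time_s: 28.0
eef_pos: [0.4114, -0.2163, 0.0156]
eef_rot: [0.0, 0.991, -0.13, 0.0]
wrist_force: [-3.0, 2.1, 12.0]
opening: 0.706
grasp_force: 54.3
```

send_rows(dr=[[0,0,0],[0,0,0],[0,0,0],[0,0,0],[0,0,0],[0,0,0],[0,0,0],[0,0,0]], xyz=[[0,0,0],[0,0,0],[0,0,-0.2],[0,0,-0.5],[0,0,-1],[0,0,-1],[0,0,-1],[0,0,-1]], jaw=[60,50,50,50,50,50,50,50])

```text
time_s: 29.0
eef_pos: [0.4112, -0.2162, 0.0247]
eef_rot: [0.0, 0.991, -0.131, 0.0]
wrist_force: [-0.7, 0.6, -0.1]
opening: 0.696
grasp_force: 64.3
```

Run:
```python
from lane import *
s=ctrl.get_obs();print(s['time_s'],pose()[0],s['opening'],s['wrist_force'],s['grasp_force'])
a=snap('wrist','w12'); lid('w12');lid('w11'); cv2.imwrite('pics/w12b.png',cv2.resize(a[170:420,130:430,::-1],(720,600)))
```

```text
29.0 [ 0.41121869 -0.21619411  0.0247412 ] 0.6955012777588166 [-0.65976265  0.61898879 -0.12801637] 64.34688806533813
[  217   229   126   111 11547] [279.6 287.4] [117.6 128.6] [ 0.4067 -0.2155  0.009 ]
[  215   231   130   109 11671] [279.7 288.6] [117.4 130.7] [ 0.4117 -0.217   0.009 ]
```

Run:
```python
from lane import *
a=cv2.imread('pics/w7.png'); cv2.imwrite('pics/w7c.png',cv2.resize(a[140:240,225:335],None,fx=6,fy=6,interpolation=cv2.INTER_CUBIC))
for n,P in [('tcp rim centre',[.4938,-.4263,.066]),('mat',[.494,-.427,.006])]: print(n,(proj('w7',P)-[225,140])*6)
print('lid rel', at('w12',279.6,287.4,.0188)-pose()[0])
```

```text
tcp rim centre [321.6610807  355.72329599]
mat [324.81174437 287.5300109 ]
lid rel [ 0.0009374  -0.00076411 -0.0059524 ]
```

View pics/w7c.png

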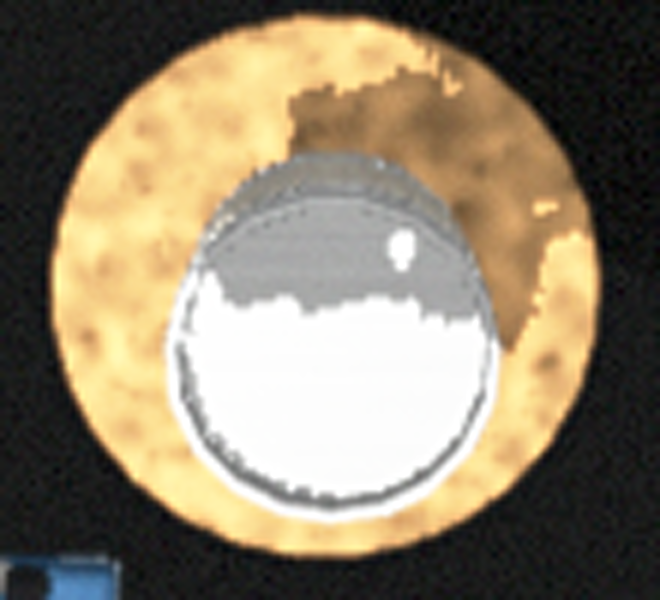

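send_rows(dr=[[0,0,0],[0,0,0],[0,0,0],[0,0,0],[0,0,0],[0,0,0],[0,0,0],[0,0,0]], xyz=[[0,0,-3],[0,0,-7],[0,0,-11.5],[3,4,-11.5],[6,8,-11.5],[9,12,-11.5],[12,16,-11.5],[13.5,18.1,-11.5]], jaw=[50,50,50,50,50,50,50,50])

```text
time_s: 30.05
eef_pos: [0.4952, -0.4284, 0.1397]
eef_rot: [0.0, 0.991, -0.131, 0.0]
wrist_force: [0.1, 0.4, -0.3]
opening: 0.693
grasp_force: 64.6
```

send_rows(dr=[[0,0,0],[0,0,0],[0,0,0],[0,0,0],[0,0,0],[0,0,0],[0,0,0],[0,0,0]], xyz=[[0,0,0],[0,0,0],[0,0,0],[0,0,0],[0,0,0],[0,0,0],[0,0,0],[0,0,0]], jaw=[50,50,50,50,50,50,50,50])

```text
time_s: 31.05
eef_pos: [0.4948, -0.426, 0.14]
eef_rot: [0.0, 0.991, -0.131, 0.0]
wrist_force: [0.3, -0.3, -0.5]
opening: 0.695
grasp_force: 64.6
```

Run:
```python
from lane import *
s=ctrl.get_obs();print(s['time_s'],pose()[0],s['opening'],s['grasp_force'])
a=snap('wrist','w13'); lid('w13',pose()[0][2]-.006)
print(plan([.4948,-.4261,.088],down(-15)))
```

```text
31.05 [ 0.49477707 -0.42599834  0.14002266] 0.69482972314494 64.57038402557373
[  217   177   128   163 16709] [288.2 261.7] [139.4 179.4] [ 0.5075 -0.434   0.134 ]
(array([0.  , 0.01, 5.2 ]), array([ 0.  , -0.01, -0.  ]))
```

send_rows(dr=[[0,0,0],[0,0,0],[0,0,0],[0,0,0],[0,0,0],[0,0,0],[0,0,0],[0,0,0]], xyz=[[0,0,1.5],[0,0,3],[0,0,4.5],[0,0,5.2],[0,0,5.5],[0,0,5.8],[0,0,6],[0,0,6]], jaw=[50,50,50,50,50,50,50,50])

```text
time_s: 32.1
eef_pos: [0.4949, -0.4261, 0.0802]
eef_rot: [0.0, 0.991, -0.131, 0.0]
wrist_force: [-0.1, -0.2, 0.3]
opening: 0.698
grasp_force: 64.6
```

send_rows(dr=[[0,0,0],[0,0,0],[0,0,0],[0,0,0],[0,0,0],[0,0,0],[0,0,0],[0,0,0]], xyz=[[0,0,0.1],[0,0,0.2],[0,0,0.2],[0,0,0.3],[0,0,0.3],[0,0,0.3],[0,0,0.3],[0,0,0.3]], jaw=[50,50,50,50,50,50,50,50])

```text
time_s: 33.1
eef_pos: [0.4948, -0.426, 0.077]
eef_rot: [0.0, 0.991, -0.131, 0.0]
wrist_force: [0.6, -0.4, 0.4]
opening: 0.695
grasp_force: 64.6
```

send_rows(dr=[[0,0,0],[0,0,0],[0,0,0],[0,0,0],[0,0,0],[0,0,0],[0,0,0],[0,0,0]], xyz=[[0,0,0.05],[0,0,0.05],[0,0,0.1],[0,0,0.1],[0,0,0.15],[0,0,0.15],[0,0,0.15],[0,0,0.15]], jaw=[50,50,50,50,50,50,50,50])

```text
time_s: 34.1
eef_pos: [0.495, -0.4261, 0.0769]
eef_rot: [0.0, 0.991, -0.13, 0.0]
wrist_force: [-3.2, 3.3, 9.7]
opening: 0.698
grasp_force: 65.1
```

send_rows(dr=[[0,0,0],[0,0,0],[0,0,0],[0,0,0],[0,0,0],[0,0,0],[0,0,0],[0,0,0]], xyz=[[0,0,-0.1],[0,0,-0.1],[0,0,-0.1],[0,0,-0.1],[0,0,-0.1],[0,0,-2],[0,0,-6],[0,0,-10]], jaw=[72,78,84,90,95,95,95,95])

```text
time_s: 35.1
eef_pos: [0.4949, -0.4261, 0.178]
eef_rot: [0.001, 0.991, -0.131, 0.001]
wrist_force: [0.3, -1.4, 0.3]
opening: 0.949
grasp_force: 0.0
```

Run:
```python
from lane import *
s=ctrl.get_obs();print(s['time_s'],pose()[0],s['opening'],s['wrist_force'],s['q'])
print(plan([.494,-.32,.30],down(75)))
```

```text
35.1 [ 0.49489643 -0.4260798   0.17795297] 0.9487875775175306 [ 0.31211254 -1.43069998  0.32830951] [-8.92243354e-01  4.15635944e-01  1.46098675e+00  1.10369051e-04
  1.26327323e+00  9.40335724e-01]
(array([ -2.81, -10.21, -12.22]), array([  0.02,  -0.  , -15.  ]))
```

send_rows(dr=[[0,0,-1.7],[0,0,-3.4],[0,0,-5.1],[0,0,-6.8],[0,0,-8.5],[0,0,-10.2],[0,0,-11.9],[0,0,-13.6]], xyz=[[0,0,-4],[-1,-2,-9],[-3,-5,-14],[-5,-9,-18],[-8,-14,-22],[-11.2,-20.6,-22.2],[-11.2,-20.6,-22.2],[-11.2,-20.6,-22.2]], jaw=[95,95,95,95,95,95,95,95])

```text
time_s: 36.1
eef_pos: [0.4395, -0.1961, 0.3999]
eef_rot: [0.002, 0.834, 0.552, 0.001]
wrist_force: [0.4, -0.5, -0.0]
opening: 0.953
grasp_force: 0.0
```

send_rows(dr=[[0,0,-1.4],[0,0,-1.4],[0,0,-1.4],[0,0,-1.4],[0,0,-1.4],[0,0,-1.4],[0,0,-1.4],[0,0,-1.4]], xyz=[[0,0,0],[0,0,0],[0,0,0],[0,0,0],[0,0,0],[0,0,0],[0,0,0],[0,0,0]], jaw=[95,90,85,85,85,85,85,85])

```text
time_s: 37.1
eef_pos: [0.4398, -0.1979, 0.3973]
eef_rot: [0.0, 0.793, 0.609, 0.0]
wrist_force: [0.1, -0.2, -0.1]
opening: 0.846
grasp_force: 0.0
```

Run:
```python
from lane import *
s=ctrl.get_obs();print(s['time_s'],pose()[0])
a=snap('wrist','w14');snap('top','t14')
cv2.imwrite('pics/w14b.png',cv2.resize(a[20:330,220:500,::-1],(540,598)))
for n,P in [('A',[.6465,-.1489,.04]),('B',[.548,-.1254,.04]),('C',[.5332,-.2,.04]),('lidtop',[.4957,-.4269,.07])]: print(n,(proj('w14',P)-[220,20])*540/280)
```

```text
37.1 [ 0.43978684 -0.19787123  0.39734201]
A [358.35888602 161.13160977]
B [225.30712409 164.95141281]
C [226.37033129 265.56962985]
lidtop [243.98141516 537.31408933]
```

View pics/w14b.png

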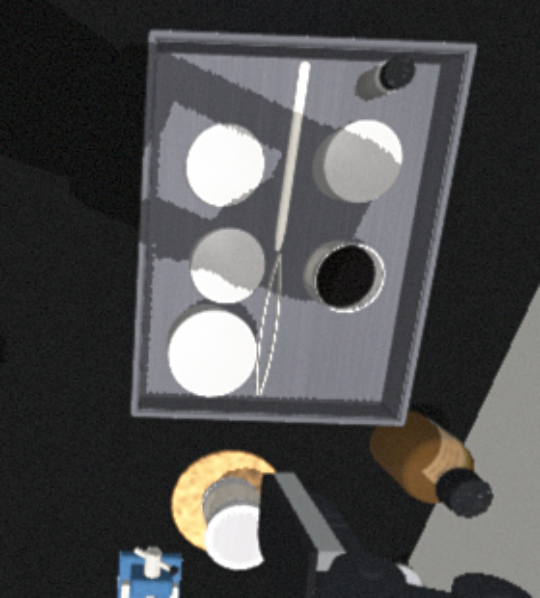

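The lid sits on the deep tin on the mat. Tins A (363,159), B (225,165) and C (228,265) are unmoved, and the tweezers run close to C. Next I pick C.

```bash
cat >> h.py <<'E'
def circ(f,P,rad=.0295,box=60,tops=True):
  "circle nearest the expected disc centre P (world)"
  a=cv2.imread(f'pics/{f}.png',0); u=proj(f,P); d=np.load(f'pics/{f}.npz'); dep=-(np.linalg.inv(d['T'])@np.append(P,1))[2]; r=d['K'][0,0]*rad/dep
  c=cv2.HoughCircles(cv2.medianBlur(a,3),cv2.HOUGH_GRADIENT,1,4,param1=80,param2=12,minRadius=int(r*.93),maxRadius=int(r*1.09)+1)
  print('exp',u.round(1),'r',round(r,1))
  if c is None: return
  c=[x for x in c[0] if np.hypot(*(x[:2]-u))<25][:4]
  for x in c: print(x.round(1),at(f,x[0],x[1],P[2]).round(4))
E
python3 - <<'E'
from lane import *
for P in ([.651,-.148,.04],[.548,-.1254,.04],[.5332,-.2,.04]): circ('w14',P)
print(plan([.5332,-.2,.14],down(73)))
E
```

```text
exp [408.8 102.1] r 20.1
[406.5 102.5  21.4] [ 0.6477 -0.1477  0.04  ]
[401.5 105.5  20.3] [ 0.64 -0.15  0.04]
[405.5 106.5  18.2] [ 0.6455 -0.1529  0.04  ]
exp [336.8 105.5] r 20.0
[336.5 105.5  20.3] [ 0.5475 -0.1252  0.04  ]
[336.5 101.5  18.2] [ 0.5487 -0.1198  0.04  ]
exp [337.4 157.7] r 19.1
[338.5 158.5  20.4] [ 0.5346 -0.2016  0.04  ]
(array([ 2.22,  9.06, 25.74]), array([0.01, 0.  , 0.33]))
```

send_rows(dr=[[0,0,0.3],[0,0,0.3],[0,0,0.3],[0,0,0.3],[0,0,0.3],[0,0,0.3],[0,0,0.3],[0,0,0.3]], xyz=[[1,4,3],[2,9,7],[2.2,9.2,12],[2.2,9.2,17],[2.2,9.2,22],[2.2,9.2,26],[2.2,9.2,26],[2.2,9.2,26]], jaw=[85,85,85,85,85,85,85,85])

```text
time_s: 38.2
eef_pos: [0.5355, -0.2012, 0.1391]
eef_rot: [0.001, 0.803, 0.596, 0.0]
wrist_force: [-0.5, -0.2, 1.3]
opening: 0.853
grasp_force: 0.0
```

Run:
```python
from lane import *
print(ctrl.get_obs()['time_s'],pose()[0],ctrl.get_obs()['opening'])
snap('wrist','w15'); circ('w15',[.5346,-.2016,.04])
print(plan([.534,-.201,.034],down(73)))
```

```text
38.2 [ 0.53546444 -0.20121348  0.13911679] 0.8528970370298884
exp [276.2 224.6] r 38.7
[276.5 221.5  36.9] [ 0.5355 -0.1993  0.04  ]
[276.5 227.5  42.4] [ 0.5341 -0.2039  0.04  ]
[276.5 216.5  41.3] [ 0.5367 -0.1955  0.04  ]
[271.5 222.5  42.4] [ 0.5317 -0.199   0.04  ]
(array([ 0.  , -0.24, 10.58]), array([0.04, 0.01, 0.03]))
```

send_rows(dr=[[0,0,0],[0,0,0],[0,0,0],[0,0,0],[0,0,0],[0,0,0],[0,0,0],[0,0,0]], xyz=[[0,0,2],[0,0,4],[0,0,6],[0,0,8],[0,0,9.5],[0,0,10.3],[0,0,10.3],[0,0,10.3]], jaw=[85,85,85,85,85,85,85,85])

```text
time_s: 39.25
eef_pos: [0.535, -0.2009, 0.035]
eef_rot: [0.001, 0.803, 0.596, 0.0]
wrist_force: [-0.0, 0.2, 1.2]
opening: 0.848
grasp_force: 0.0
```

send_rows(dr=[[0,0,0],[0,0,0],[0,0,0],[0,0,0],[0,0,0],[0,0,0],[0,0,0],[0,0,0]], xyz=[[0,0,0],[0,0,0],[0,0,0],[0,0,0],[0,0,0],[0,0,0],[0,0,0],[0,0,0]], jaw=[80,75,70,65,60,55,50,50])

```text
time_s: 40.25
eef_pos: [0.5345, -0.2007, 0.0351]
eef_rot: [0.0, 0.803, 0.596, -0.0]
wrist_force: [-2.9, 1.6, 6.1]
opening: 0.656
grasp_force: 62.4
```

send_rows(dr=[[0,0,0],[0,0,0],[0,0,0],[0,0,0],[0,0,0],[0,0,0],[0,0,0],[0,0,0]], xyz=[[0,0,-1],[0,0,-3],[0,0,-6],[0,0,-10],[0,0,-15],[0,0,-20],[0,0,-22],[0,0,-22]], jaw=[50,50,50,50,50,50,50,50])

```text
time_s: 41.25
eef_pos: [0.5355, -0.2011, 0.2578]
eef_rot: [0.003, 0.803, 0.596, 0.001]
wrist_force: [0.1, 0.1, -2.8]
opening: 0.662
grasp_force: 64.0
```

Run:
```python
from lane import *
s=ctrl.get_obs();print(s['time_s'],pose()[0],s['opening'],s['grasp_force'],s['wrist_force'])
p=np.load('lane.npy'); t=lp(p,[.315,0,.031+.08]); print(t,plan(t,grasp(p)))
snap('wrist','w16');
```

```text
41.25 [ 0.53550648 -0.20108057  0.25782702] 0.6618165880526306 64.03527975082397 [ 0.13234178  0.10818586 -2.8428383 ]
[0.44006749 0.1497823  0.2224659 ] (array([ 30.84, -19.3 ,   3.35]), array([-0.19, -2.64, -1.8 ]))
```

send_rows(dr=[[0,-0.3,-0.2],[0,-0.6,-0.5],[0,-0.9,-0.8],[-0.1,-1.3,-1.1],[-0.1,-1.7,-1.4],[-0.2,-2.1,-1.7],[-0.2,-2.64,-1.8],[-0.2,-2.64,-1.8]], xyz=[[3,-4,0],[8,-8,0],[13,-11,0],[18,-14,0],[23,-17,1],[28,-19.3,2],[30.8,-19.3,3],[30.8,-19.3,3.3]], jaw=[50,50,50,50,50,50,50,50])

```text
time_s: 42.3
eef_pos: [0.4372, 0.1521, 0.2186]
eef_rot: [0.09, 0.734, 0.665, -0.106]
wrist_force: [-1.2, -0.5, -2.8]
opening: 0.654
grasp_force: 64.4
```

send_rows(dr=[[0,0,0],[0,0,0],[0,0,0],[0,0,0],[0,0,0],[0,0,0],[0,0,0],[0,0,0]], xyz=[[0,0,0],[0,0,0],[0,0,0],[0,0,0],[0,0,0],[0,0,0],[0,0,0],[0,0,0]], jaw=[50,50,50,50,50,50,50,50])

```text
time_s: 43.3
eef_pos: [0.4387, 0.1502, 0.2212]
eef_rot: [0.091, 0.736, 0.663, -0.104]
wrist_force: [-0.1, -0.5, -2.5]
opening: 0.657
grasp_force: 64.4
```

```bash
cat >> lane.py <<'E'
def circl(f,x,p,rad=.0295):
    "find tin lid circles near lane x (lane z .036)"
    Rl,o=frame(p); P=lp(p,[x,0,.036]); a=cv2.imread(f'pics/{f}.png',0); u=proj(f,P); d=np.load(f'pics/{f}.npz'); dep=-(np.linalg.inv(d['T'])@np.append(P,1))[2]; r=d['K'][0,0]*rad/dep
    c=cv2.HoughCircles(cv2.medianBlur(a,3),cv2.HOUGH_GRADIENT,1,4,param1=80,param2=12,minRadius=int(r*.9),maxRadius=int(r*1.1)+1)
    print(x,'exp',u.round(1),'r',r.round(1))
    if c is None: return
    for q in [q for q in c[0] if np.hypot(*(q[:2]-u))<30][:3]:
        C,v=ray(f,q[0],q[1]); cl=Rl.inv().apply(C-o); rl=Rl.inv().apply(v); print('  ',q.round(1),(cl+rl*(.036-cl[2])/rl[2]).round(4))
E
python3 - <<'E'
from lane import *
s=ctrl.get_obs();print(s['time_s'],pose()[0],s['opening'],s['grasp_force'])
p=np.load('lane.npy'); t=lp(p,[.315,0,.033]); print(plan(t,grasp(p)))
snap('wrist','w17'); circl('w17',.03,p); circl('w17',.089,p)
im=cv2.imread('pics/w17.png',0)
# guide strip edges in image rows at lane x .28 and .2
for x in (.2,.27): 
    for y in (-.035,-.032,.032,.035): print(x,y,proj('w17',lp(p,[x,y,.012])).round(1))
    v=int(proj('w17',lp(p,[x,0,.012]))[1]); print(v,im[v,195:365].tolist())
E
```

```text
43.3 [0.43869765 0.15015477 0.22115969] 0.6574036738891151 64.38067317008972
(array([-0.08,  0.17,  7.68]), array([-0.04, -0.03,  0.01]))
0.03 exp [ 281.5 -406.3] r 70.9
0.089 exp [ 281.  -213.5] r 62.6
0.2 -0.035 [226.6  57.5]
0.2 -0.032 [231.3  57.5]
0.2 0.032 [329.7  57.6]
0.2 0.035 [334.3  57.6]
57 [20, 20, 22, 15, 18, 24, 20, 20, 21, 14, 22, 24, 20, 28, 22, 18, 18, 21, 19, 24, 24, 9, 19, 50, 126, 127, 132, 127, 134, 180, 173, 182, 194, 192, 175, 114, 124, 156, 191, 196, 198, 196, 192, 195, 201, 197, 198, 182, 141, 139, 136, 136, 135, 138, 136, 137, 138, 139, 134, 138, 140, 137, 140, 137, 138, 134, 138, 143, 181, 199, 201, 200, 199, 195, 190, 194, 194, 199, 196, 195, 197, 196, 199, 196, 201, 201, 201, 221, 255, 255, 255, 255, 255, 255, 255, 255, 255, 255, 255, 255, 251, 224, 221, 221, 221, 223, 221, 221, 224, 221, 222, 222, 220, 223, 224, 220, 223, 222, 221, 222, 233, 255, 255, 255, 255, 255, 254, 254, 255, 255, 255, 210, 150, 179, 255, 255, 255, 249, 221, 247, 141, 122, 122, 124, 118, 113, 46, 11, 21, 9, 15, 17, 22, 22, 25, 23, 14, 24, 25, 20, 23, 14, 8, 18, 10, 26, 6, 19, 19, 1
[... 189 characters left out ...]
1, 18, 27, 27, 27, 27, 26, 28, 35, 24, 32, 29, 41, 105, 191, 200, 201, 201, 177, 124, 125, 179, 197, 200, 204, 204, 204, 208, 209, 200, 166, 128, 129, 131, 125, 128, 128, 132, 129, 130, 130, 130, 129, 131, 131, 131, 126, 128, 139, 184, 198, 199, 201, 201, 198, 196, 197, 197, 197, 205, 200, 201, 203, 201, 201, 203, 199, 201, 202, 199, 198, 199, 200, 200, 204, 204, 207, 199, 166, 131, 128, 130, 127, 132, 128, 126, 128, 130, 127, 130, 126, 128, 128, 122, 129, 132, 135, 177, 193, 200, 203, 199, 193, 198, 197, 192, 158, 122, 125, 192, 201, 198, 182, 186, 118, 45, 19, 23, 26, 19, 22, 20, 16, 16, 18, 33, 30, 23, 30, 36, 36, 24, 30, 21, 34, 20, 29, 31, 27, 29, 32, 29, 34, 24, 27, 28, 34, 31, 26, 34]
```

send_rows(dr=[[0,0,0],[0,0,0],[0,0,0],[0,0,0],[0,0,0],[0,0,0],[0,0,0],[0,0,0]], xyz=[[0,0.1,1],[0,0.1,2],[0,0.1,3.5],[0,0.1,5],[0,0.1,6.5],[0,0.1,7.2],[0,0.1,7.2],[0,0.1,7.2]], jaw=[50,50,50,50,50,50,50,50])

```text
time_s: 44.35
eef_pos: [0.4378, 0.1306, 0.1523]
eef_rot: [0.091, 0.736, 0.663, -0.104]
wrist_force: [-0.2, -0.5, -1.1]
opening: 0.653
grasp_force: 64.4
```

send_rows(dr=[[0,0,0],[0,0,0],[0,0,0],[0,0,0],[0,0,0],[0,0,0],[0,0,0],[0,0,0]], xyz=[[0,0,0.1],[0,0,0.2],[0,0,0.3],[0,0,0.4],[0,0,0.4],[0,0,0.4],[0,0,0.4],[0,0,0.4]], jaw=[50,50,50,50,50,50,50,50])

```text
time_s: 45.35
eef_pos: [0.4372, 0.1294, 0.1481]
eef_rot: [0.091, 0.736, 0.663, -0.104]
wrist_force: [-0.1, -0.2, -1.9]
opening: 0.657
grasp_force: 64.4
```

Run:
```python
from lane import *
s=ctrl.get_obs();p=np.load('lane.npy');Rl,o=frame(p);print(s['time_s'],'lane tcp',Rl.inv().apply(pose()[0]-o).round(4),s['opening'],s['grasp_force'],s['wrist_force'])
```

```text
45.35 lane tcp [ 0.3143 -0.0007  0.0338] 0.6569240521240953 64.38019752502441 [-0.11093029 -0.18640096 -1.89495448]
```

send_rows(dr=[[0,0,0],[0,0,0],[0,0,0],[0,0,0],[0,0,0],[0,0,0],[0,0,0],[0,0,0]], xyz=[[0,0,0.05],[0,0,0.1],[0,0,0.15],[0,0,0.2],[0,0,0.2],[0,0,0.2],[0,0,0.2],[0,0,0.2]], jaw=[50,50,50,50,50,50,50,50])

```text
time_s: 46.35
eef_pos: [0.4377, 0.129, 0.1468]
eef_rot: [0.091, 0.736, 0.663, -0.104]
wrist_force: [-0.8, 1.9, 5.8]
opening: 0.661
grasp_force: 65.1
```

Run:
```python
from lane import *
s=ctrl.get_obs();p=np.load('lane.npy');Rl,o=frame(p);print(s['time_s'],'lane tcp',Rl.inv().apply(pose()[0]-o).round(4),s['opening'],s['grasp_force'],s['wrist_force'])
```

```text
46.35 lane tcp [ 3.142e-01 -2.000e-04  3.250e-02] 0.6607867032884748 65.13138055801392 [-0.75579776  1.86385514  5.75384822]
```

send_rows(dr=[[0,0,0],[0,0,0],[0,0,0],[0,0,0],[0,0,0],[0,0,0],[0,0,0],[0,0,0]], xyz=[[0,0,0],[0,0,0],[0,0,0],[0,0,0],[0,0,0],[0,0,-3],[0,0,-7],[0,0,-12]], jaw=[72,80,85,90,90,90,90,90])

```text
time_s: 47.35
eef_pos: [0.4404, 0.1614, 0.262]
eef_rot: [0.09, 0.736, 0.663, -0.105]
wrist_force: [0.1, -0.3, -0.5]
opening: 0.899
grasp_force: 0.0
```

Run:
```python
from lane import *
s=ctrl.get_obs();p=np.load('lane.npy');print(s['time_s'],pose()[0])
print('view',plan(lp(p,[.16,0,.30]),down(84)))
a=snap('top','t18')
for x in (.03,.089,.148,.2,.3):
    P=lp(p,[x,0,.036]); u=proj('t18',P)+p[5:7]*0+0; print(x,u.round(1),a[int(u[1])-2:int(u[1])+3,int(u[0])-2:int(u[0])+3].mean().round(0)); circl('t18',x,p)
```

```text
47.35 [0.44041683 0.16142627 0.26196356]
view (array([ 15.5 ,   0.  , -14.75]), array([-0.06,  2.66,  0.01]))
0.03 [135.9 227.7] 85.0
0.03 exp [135.9 227.7] r 10.5
0.089 [154.2 229.1] 235.0
0.089 exp [154.2 229.1] r 10.6
0.148 [173.  230.5] 86.0
0.148 exp [173.  230.5] r 10.7
0.2 [190.  231.8] 85.0
0.2 exp [190.  231.8] r 10.9
0.3 [223.9 234.4] 175.0
0.3 exp [223.9 234.4] r 11.1
```

send_rows(dr=[[0,0.5,0],[0,1,0],[0,1.5,0],[0,2.1,0],[0,2.66,0],[0,2.66,0],[0,2.66,0],[0,2.66,0]], xyz=[[3,0,-3],[6,0,-6],[9,0,-9],[12,0,-12],[15,0,-14],[15.5,0,-14.8],[15.5,0,-14.8],[15.5,0,-14.8]], jaw=[90,90,90,90,90,90,90,90])

```text
time_s: 48.4
eef_pos: [0.4611, 0.3491, 0.3606]
eef_rot: [-0.002, 0.743, 0.669, -0.002]
wrist_force: [0.2, -0.4, 0.1]
opening: 0.899
grasp_force: 0.0
```

Run:
```python
from lane import *
s=ctrl.get_obs();p=np.load('lane.npy');print(s['time_s'],pose()[0],s['q'])
a=snap('wrist','w18')
for x in (.03,.089,.148,.31): circl('w18',x,p)
im=a.min(2)
print('profile along lane', [(x,int(im[tuple(proj('w18',lp(p,[x/1000,0.0,.036]))[::-1].astype(int))])) for x in range(0,240,6)])
print(plan([.5475,-.1252,.30],down(73)))
```

```text
48.4 [0.46106089 0.34909651 0.36062945] [0.44157235 0.12223603 1.45304348 0.00257344 1.57136599 0.54627641]
0.03 exp [279.7 139.4] r 22.7
   [277.5 138.5  24.4] [ 0.0288 -0.0029  0.036 ]
   [281.5 137.5  24.4] [0.0275 0.0023 0.036 ]
0.089 exp [279.6 184.8] r 22.6
   [279.5 183.5  22.1] [ 0.0874 -0.0002  0.036 ]
0.148 exp [279.5 229.9] r 22.6
   [280.5 228.5  22.2] [0.1461 0.0013 0.036 ]
0.31 exp [279.3 352.9] r 22.4
   [279.5 349.5  24.4] [3.055e-01 2.000e-04 3.600e-02]
profile along lane [(0, 151), (6, 222), (12, 225), (18, 229), (24, 233), (30, 234), (36, 238), (42, 239), (48, 241), (54, 240), (60, 222), (66, 225), (72, 212), (78, 142), (84, 151), (90, 150), (96, 151), (102, 148), (108, 144), (114, 139), (120, 142), (126, 145), (132, 147), (138, 155), (144, 151), (150, 161), (156, 153), (162, 148), (168, 142), (174, 137), (180, 156), (186, 158), (192, 157), (198, 248), (204, 246), (210, 245), (216, 246), (222, 245), (228, 245), (234, 246)]
(array([-46.26,  13.6 ,   5.99]), array([-0.05,  0.01,  1.83]))
```

send_rows(dr=[[0,0,0],[0,0,0.3],[0,0,0.6],[0,0,0.9],[0,0,1.2],[0,0,1.5],[0,0,1.8],[0,0,1.8]], xyz=[[-5,-1,0],[-11,-2,1],[-17,-2,2],[-23,-1,3],[-29,2,4],[-34,6,5],[-40,10,6],[-46.2,13.6,6]], jaw=[85,85,85,85,85,85,85,85])

```text
time_s: 49.45
eef_pos: [0.5367, -0.1015, 0.3]
eef_rot: [-0.003, 0.803, 0.596, -0.002]
wrist_force: [1.1, 0.1, -0.4]
opening: 0.847
grasp_force: 0.0
```

send_rows(dr=[[0,0,0],[0,0,0],[0,0,0],[0,0,0],[0,0,0],[0,0,0],[0,0,0],[0,0,0]], xyz=[[0,0,0],[0,0,3],[0,0,7],[0,0,11],[0,0,14],[0,0,16],[0,0,16],[0,0,16]], jaw=[85,85,85,85,85,85,85,85])

```text
time_s: 50.45
eef_pos: [0.5365, -0.099, 0.1421]
eef_rot: [-0.001, 0.803, 0.597, -0.001]
wrist_force: [0.5, 0.3, 0.2]
opening: 0.851
grasp_force: 0.0
```

Run:
```python
from lane import *
print(ctrl.get_obs()['time_s'],pose()[0],ctrl.get_obs()['opening'])
snap('wrist','w19'); circ('w19',[.5475,-.1252,.04]); circ('w19',[.6477,-.1477,.04])
print(plan([.5475,-.1252,.034],down(73)))
```

```text
50.45 [ 0.5364678  -0.09895041  0.14211429] 0.8510537469971688
exp [301.  249.1] r 37.3
[301.5 245.5  37.1] [ 0.5487 -0.1223  0.04  ]
[302.5 251.5  39.3] [ 0.5481 -0.1275  0.04  ]
[299.5 240.5  36. ] [ 0.5483 -0.1178  0.04  ]
[296.5 244.5  40.4] [ 0.5452 -0.1204  0.04  ]
exp [432.  240.8] r 37.7
[431.5 234.5  41.4] [ 0.6481 -0.1423  0.04  ]
[432.5 239.5  36.9] [ 0.6482 -0.1467  0.04  ]
[421.5 234.5  36.9] [ 0.6406 -0.1401  0.04  ]
[435.5 236.5  38.1] [ 0.6508 -0.1449  0.04  ]
(array([-2.19,  1.81, 10.84]), array([-0.03, -0.  ,  0.04]))
```

send_rows(dr=[[0,0,0],[0,0,0],[0,0,0],[0,0,0],[0,0,0],[0,0,0],[0,0,0],[0,0,0]], xyz=[[-1,0.9,0],[-2.1,1.8,1.5],[-2.1,1.8,3.5],[-2.1,1.8,5.5],[-2.1,1.8,7.5],[-2.1,1.8,9],[-2.1,1.8,10],[-2.1,1.8,10.6]], jaw=[85,85,85,85,85,85,85,85])

```text
time_s: 51.5
eef_pos: [0.5469, -0.1243, 0.0344]
eef_rot: [-0.002, 0.803, 0.596, -0.001]
wrist_force: [-0.1, -0.9, -0.1]
opening: 0.851
grasp_force: 0.0
```

send_rows(dr=[[0,0,0],[0,0,0],[0,0,0],[0,0,0],[0,0,0],[0,0,0],[0,0,0],[0,0,0]], xyz=[[0,0,0],[0,0,0],[0,0,0],[0,0,0],[0,0,0],[0,0,0],[0,0,0],[0,0,0]], jaw=[85,80,75,70,65,60,50,50])

```text
time_s: 52.5
eef_pos: [0.5472, -0.1242, 0.0359]
eef_rot: [-0.002, 0.803, 0.596, -0.001]
wrist_force: [-2.5, 0.7, 5.7]
opening: 0.659
grasp_force: 62.3
```

send_rows(dr=[[0,0,0],[0,0,0],[0,0,0],[0,0,0],[0,0,0],[0,0,0],[0,0,0],[0,0,0]], xyz=[[0,0,0],[0,0,-2],[0,0,-5],[0,0,-9],[0,0,-14],[0,0,-19],[0,0,-22],[0,0,-22]], jaw=[50,50,50,50,50,50,50,50])

```text
time_s: 53.5
eef_pos: [0.5493, -0.1251, 0.2591]
eef_rot: [0.001, 0.803, 0.596, 0.0]
wrist_force: [0.3, 0.3, -1.7]
opening: 0.659
grasp_force: 64.1
```

Run:
```python
from lane import *
s=ctrl.get_obs();print(s['time_s'],pose()[0],s['opening'],s['grasp_force'])
p=np.load('lane.npy'); t=lp(p,[.315,-.0005,.031+.07]); print(t,plan(t,grasp(p)))
```

```text
53.5 [ 0.54932212 -0.1251151   0.25911767] 0.6594016654356389 64.06938672065735
[0.43928366 0.14708548 0.21285534] (array([ 22.89, -18.4 ,   4.57]), array([-0.23, -2.66, -1.79]))
```

send_rows(dr=[[0,-0.3,-0.2],[0,-0.6,-0.5],[0,-0.9,-0.8],[-0.1,-1.3,-1.1],[-0.1,-1.7,-1.4],[-0.2,-2.1,-1.7],[-0.23,-2.66,-1.8],[-0.23,-2.66,-1.8]], xyz=[[2,-5,0],[5,-10,0],[9,-14,0],[13,-17,0],[17,-18.4,1],[21,-18.4,2],[22.9,-18.4,3],[22.9,-18.4,4.5]], jaw=[50,50,50,50,50,50,50,50])

```text
time_s: 54.5
eef_pos: [0.4369, 0.1494, 0.2092]
eef_rot: [0.09, 0.734, 0.665, -0.106]
wrist_force: [0.6, -0.4, -1.9]
opening: 0.657
grasp_force: 64.4
```

send_rows(dr=[[0,0,0],[0,0,0],[0,0,0],[0,0,0],[0,0,0],[0,0,0],[0,0,0],[0,0,0]], xyz=[[0,0,0],[0,0,0],[0,0,0],[0,0,0],[0,0,0],[0,0,0],[0,0,0],[0,0,0]], jaw=[50,50,50,50,50,50,50,50])

```text
time_s: 55.5
eef_pos: [0.4375, 0.148, 0.2109]
eef_rot: [0.09, 0.735, 0.664, -0.105]
wrist_force: [-0.7, -0.2, -1.2]
opening: 0.658
grasp_force: 64.4
```

Run:
```python
from lane import *
s=ctrl.get_obs();print(s['time_s'],pose()[0],s['opening'],s['grasp_force'])
p=np.load('lane.npy'); t=lp(p,[.315,-.0005,.035]); print(plan(t,grasp(p)))
```

```text
55.5 [0.43753504 0.14798009 0.21092504] 0.6583921948542797 64.44978833198547
(array([-0.14,  0.23,  6.43]), array([-0.06, -0.02,  0.02]))
```

send_rows(dr=[[0,0,0],[0,0,0],[0,0,0],[0,0,0],[0,0,0],[0,0,0],[0,0,0],[0,0,0]], xyz=[[-0.1,0.2,0.8],[-0.1,0.2,2],[-0.1,0.2,3.5],[-0.1,0.2,5],[-0.1,0.2,6],[-0.1,0.2,6.4],[-0.1,0.2,6.4],[-0.1,0.2,6.4]], jaw=[50,50,50,50,50,50,50,50])

```text
time_s: 56.5
eef_pos: [0.4376, 0.1295, 0.1502]
eef_rot: [0.09, 0.735, 0.664, -0.105]
wrist_force: [-0.0, -0.2, -1.5]
opening: 0.658
grasp_force: 64.4
```

send_rows(dr=[[0,0,0],[0,0,0],[0,0,0],[0,0,0],[0,0,0],[0,0,0],[0,0,0],[0,0,0]], xyz=[[0,0,0.05],[0,0,0.1],[0,0,0.15],[0,0,0.2],[0,0,0.2],[0,0,0.2],[0,0,0.2],[0,0,0.2]], jaw=[50,50,50,50,50,50,50,50])

```text
time_s: 57.5
eef_pos: [0.4372, 0.1288, 0.1478]
eef_rot: [0.09, 0.735, 0.664, -0.105]
wrist_force: [-0.5, -0.0, -1.2]
opening: 0.656
grasp_force: 64.7
```

Run:
```python
from lane import *
s=ctrl.get_obs();p=np.load('lane.npy');Rl,o=frame(p);print(s['time_s'],'lane tcp',Rl.inv().apply(pose()[0]-o).round(4),s['opening'],s['grasp_force'],s['wrist_force'])
```

```text
57.5 lane tcp [ 0.3147 -0.0007  0.0334] 0.6559545586356887 64.72081661224365 [-0.46034099 -0.04483617 -1.18705667]
```

send_rows(dr=[[0,0,0],[0,0,0],[0,0,0],[0,0,0],[0,0,0],[0,0,0],[0,0,0],[0,0,0]], xyz=[[0,0,0],[0,0,0],[0,0,0],[0,0,0],[0,0,0],[0,0,-3],[0,0,-7],[0,0,-12]], jaw=[72,80,85,90,90,90,90,90])

```text
time_s: 58.5
eef_pos: [0.4407, 0.1615, 0.2636]
eef_rot: [0.09, 0.735, 0.663, -0.106]
wrist_force: [0.2, -0.2, 0.7]
opening: 0.901
grasp_force: 0.0
```

send_rows(dr=[[0,0.5,0],[0,1,0],[0,1.5,0],[0,2.1,0],[0,2.66,0],[0,2.66,0],[0,2.66,0],[0,2.66,0]], xyz=[[3,0,-3],[6,0,-6],[9,0,-9],[12,0,-12],[13,0,-14],[13,0,-14.8],[13,0,-14.8],[13,0,-14.8]], jaw=[90,90,90,90,90,90,90,90])

```text
time_s: 59.5
eef_pos: [0.4589, 0.3256, 0.3688]
eef_rot: [-0.003, 0.743, 0.669, -0.003]
wrist_force: [-0.6, 0.7, 0.2]
opening: 0.898
grasp_force: 0.0
```

Run:
```python
from lane import *
s=ctrl.get_obs();p=np.load('lane.npy');print(s['time_s'],pose()[0])
a=snap('wrist','w20')
for x in (.029,.088,.147,.206,.265): circl('w20',x,p)
print(plan([.648,-.146,.30],down(73)), plan([.44,.05,.33],down(78)))
```

```text
59.5 [0.45888544 0.32557355 0.36880699]
0.029 exp [280.2 119.6] r 22.6
   [280.5 117.5  24.4] [0.0263 0.0004 0.036 ]
0.088 exp [280.  164.9] r 22.5
   [277.5 165.5  24.4] [ 0.0888 -0.0033  0.036 ]
   [281.5 162.5  22.1] [0.0849 0.0019 0.036 ]
0.147 exp [279.9 210. ] r 22.5
   [280.5 211.5  24.4] [0.149  0.0008 0.036 ]
0.206 exp [279.7 254.9] r 22.4
   [281.5 251.5  22.2] [0.2015 0.0023 0.036 ]
0.265 exp [279.6 299.6] r 22.4
(array([-44.95,  23.75,   6.71]), array([-0.08,  0.02,  1.84])) (array([-27.61,   1.01,   3.89]), array([-0.08,  0.01,  1.01]))
```

send_rows(dr=[[0,0,0.2],[0,0,0.4],[0,0,0.6],[0,0,0.8],[0,0,1],[0,0,1.4],[0,0,1.8],[0,0,1.8]], xyz=[[-5,0,0],[-11,0,1],[-17,0,2],[-23,0,3],[-29,1,4],[-35,4,5],[-40,8,6],[-43,12,6.7]], jaw=[85,85,85,85,85,85,85,85])

```text
time_s: 60.55
eef_pos: [0.5338, -0.1165, 0.301]
eef_rot: [-0.003, 0.803, 0.596, -0.003]
wrist_force: [0.2, -0.2, 0.9]
opening: 0.852
grasp_force: 0.0
```

Run:
```python
from lane import *
print(ctrl.get_obs()['time_s'],pose()[0])
print(plan([.648,-.146,.14],down(73)))
```

```text
60.55 [ 0.53377898 -0.11651363  0.30104781]
(array([ 0.51, 11.91, 16.02]), array([-0.07,  0.01,  0.02]))
```

send_rows(dr=[[-0.07,0,0],[-0.07,0,0],[-0.07,0,0],[-0.07,0,0],[-0.07,0,0],[-0.07,0,0],[-0.07,0,0],[-0.07,0,0]], xyz=[[0.2,5,1],[0.5,10,4],[0.5,11.9,8],[0.5,11.9,12],[0.5,11.9,15],[0.5,11.9,16],[0.5,11.9,16],[0.5,11.9,16]], jaw=[85,85,85,85,85,85,85,85])

```text
time_s: 61.55
eef_pos: [0.649, -0.1436, 0.1427]
eef_rot: [0.002, 0.802, 0.597, 0.001]
wrist_force: [0.5, -0.5, -0.0]
opening: 0.85
grasp_force: 0.0
```

Run:
```python
from lane import *
print(ctrl.get_obs()['time_s'],pose()[0])
snap('wrist','w21'); circ('w21',[.648,-.146,.04])
a=cv2.imread('pics/w21.png').min(2); u=proj('w21',[.648,-.146,.04]).astype(int); print(a[u[1],u[0]-60:u[0]+60:3].tolist()); print(a[u[1]-60:u[1]+60:3,u[0]].tolist())
print(plan([.648,-.146,.034],down(73)))
```

```text
61.55 [ 0.64895023 -0.1435595   0.14274668]
exp [276.8 225.5] r 38.0
[280.5 227.5  38. ] [ 0.6502 -0.1484  0.04  ]
[275.5 226.5  41.4] [ 0.6468 -0.1465  0.04  ]
[282.5 222.5  37. ] [ 0.6529 -0.1449  0.04  ]
[235, 236, 241, 255, 255, 255, 228, 235, 236, 240, 251, 252, 251, 250, 251, 251, 251, 251, 251, 252, 252, 251, 251, 251, 252, 251, 252, 251, 251, 252, 252, 251, 250, 251, 252, 174, 230, 172, 142, 146]
[145, 147, 144, 159, 142, 144, 142, 176, 197, 240, 254, 253, 253, 254, 253, 254, 253, 253, 253, 251, 252, 251, 251, 252, 251, 255, 255, 255, 255, 255, 255, 255, 255, 247, 231, 231, 229, 221, 213, 201]
(array([-0.25, -0.07, 10.89]), array([0.03, 0.01, 0.05]))
```

send_rows(dr=[[0,0,0],[0,0,0],[0,0,0],[0,0,0],[0,0,0],[0,0,0],[0,0,0],[0,0,0]], xyz=[[-0.4,0.2,0],[-0.4,0.2,1.5],[-0.4,0.2,3.5],[-0.4,0.2,5.5],[-0.4,0.2,7.5],[-0.4,0.2,9],[-0.4,0.2,10],[-0.4,0.2,10.7]], jaw=[85,85,85,85,85,85,85,85])

```text
time_s: 62.6
eef_pos: [0.6489, -0.1476, 0.0333]
eef_rot: [0.0, 0.802, 0.597, -0.0]
wrist_force: [0.4, -0.5, 0.4]
opening: 0.853
grasp_force: 0.0
```

send_rows(dr=[[0,0,0],[0,0,0],[0,0,0],[0,0,0],[0,0,0],[0,0,0],[0,0,0],[0,0,0]], xyz=[[0,0,0],[0,0,0],[0,0,0],[0,0,0],[0,0,0],[0,0,0],[0,0,0],[0,0,0]], jaw=[85,80,75,70,65,60,50,50])

```text
time_s: 63.6
eef_pos: [0.6493, -0.1478, 0.0348]
eef_rot: [0.001, 0.802, 0.597, 0.0]
wrist_force: [-0.5, 0.4, 5.7]
opening: 0.657
grasp_force: 62.6
```

send_rows(dr=[[0,0,0],[0,0,0],[0,0,0],[0,0,0],[0,0,0],[0,0,0],[0,0,0],[0,0,0]], xyz=[[0,0,0],[0,0,-2],[0,0,-5],[0,0,-9],[0,0,-14],[0,0,-19],[0,0,-22],[0,0,-22]], jaw=[50,50,50,50,50,50,50,50])

```text
time_s: 64.6
eef_pos: [0.6503, -0.148, 0.2585]
eef_rot: [0.003, 0.802, 0.597, 0.002]
wrist_force: [0.6, 0.3, -0.4]
opening: 0.657
grasp_force: 63.8
```

Run:
```python
from lane import *
s=ctrl.get_obs();print(s['time_s'],pose()[0],s['opening'],s['grasp_force'])
print(plan([.5,-.05,.27],down(73)))
```

```text
64.6 [ 0.65025485 -0.14798078  0.25847272] 0.6573270901756597 63.82120370864868
(array([  5.06, -17.2 ,  -1.29]), array([0.07, 0.01, 0.05]))
```

Held. First clear of the pillar, then to the lane.

send_rows(dr=[[0,0,0],[0,0,0],[0,0,0],[0,0,0],[0,0,0],[0,0,0],[0,0,0],[0,0,0]], xyz=[[0,-3,0],[1,-7,0],[2,-11,0],[3.5,-15,0],[5,-17.2,0],[5,-17.2,0],[5,-17.2,0],[5,-17.2,0]], jaw=[50,50,50,50,50,50,50,50])

```text
time_s: 65.6
eef_pos: [0.4987, -0.0506, 0.2533]
eef_rot: [0.0, 0.803, 0.597, -0.0]
wrist_force: [-0.2, -0.4, -1.1]
opening: 0.659
grasp_force: 64.0
```

Run:
```python
from lane import *
s=ctrl.get_obs();print(s['time_s'],pose()[0],s['opening'],s['grasp_force'])
p=np.load('lane.npy'); t=lp(p,[.318,-.0005,.031+.07]); print(t,plan(t,grasp(p)))
```

```text
65.6 [ 0.49872919 -0.05063135  0.25334441] 0.6589650699393741 64.00281071662903
[0.43898473 0.14421785 0.21368441] (array([ 16.94, -11.34,   3.95]), array([-0.25, -2.66, -1.79]))
```

send_rows(dr=[[0,-0.3,-0.2],[0,-0.6,-0.5],[-0.1,-1,-0.8],[-0.1,-1.5,-1.2],[-0.2,-2,-1.5],[-0.25,-2.66,-1.8],[-0.25,-2.66,-1.8],[-0.25,-2.66,-1.8]], xyz=[[2,-3,0],[5,-6,0],[9,-9,0],[13,-11,1],[16,-11.3,2],[16.9,-11.3,3],[16.9,-11.3,3.9],[16.9,-11.3,3.9]], jaw=[50,50,50,50,50,50,50,50])

```text
time_s: 66.6
eef_pos: [0.4384, 0.1437, 0.2136]
eef_rot: [0.093, 0.735, 0.663, -0.104]
wrist_force: [0.3, 0.3, -1.3]
opening: 0.658
grasp_force: 64.0
```

send_rows(dr=[[0,0,0],[0,0,0],[0,0,0],[0,0,0],[0,0,0],[0,0,0],[0,0,0],[0,0,0]], xyz=[[0,0,0],[0,0,0],[0,0,0],[0,0,0],[0,0,0],[0,0,0],[0,0,0],[0,0,0]], jaw=[50,50,50,50,50,50,50,50])

```text
time_s: 67.6
eef_pos: [0.4388, 0.1443, 0.2146]
eef_rot: [0.094, 0.735, 0.664, -0.104]
wrist_force: [0.0, -0.4, -1.2]
opening: 0.659
grasp_force: 64.0
```

Run:
```python
from lane import *
s=ctrl.get_obs();print(s['time_s'],pose()[0],s['opening'],s['grasp_force'])
p=np.load('lane.npy'); t=lp(p,[.316,-.0005,.035]); print(plan(t,grasp(p)))
```

```text
67.6 [0.43882499 0.1443115  0.21461403] 0.6591259692232213 64.03748989105225
(array([0.22, 0.01, 6.69]), array([0.  , 0.  , 0.02]))
```

send_rows(dr=[[0,0,0],[0,0,0],[0,0,0],[0,0,0],[0,0,0],[0,0,0],[0,0,0],[0,0,0]], xyz=[[0.2,0,0.8],[0.2,0,2],[0.2,0,3.5],[0.2,0,5],[0.2,0,6],[0.2,0,6.6],[0.2,0,6.6],[0.2,0,6.6]], jaw=[50,50,50,50,50,50,50,50])

```text
time_s: 68.6
eef_pos: [0.4375, 0.1282, 0.151]
eef_rot: [0.094, 0.735, 0.664, -0.103]
wrist_force: [0.0, 0.2, -1.1]
opening: 0.657
grasp_force: 64.0
```

send_rows(dr=[[0,0,0],[0,0,0],[0,0,0],[0,0,0],[0,0,0],[0,0,0],[0,0,0],[0,0,0]], xyz=[[0,0,0.05],[0,0,0.1],[0,0,0.15],[0,0,0.2],[0,0,0.25],[0,0,0.25],[0,0,0.25],[0,0,0.25]], jaw=[50,50,50,50,50,50,50,50])

```text
time_s: 69.6
eef_pos: [0.4371, 0.1274, 0.1483]
eef_rot: [0.094, 0.735, 0.664, -0.104]
wrist_force: [0.6, 0.2, -1.2]
opening: 0.656
grasp_force: 64.0
```

Run:
```python
from lane import *
s=ctrl.get_obs();p=np.load('lane.npy');Rl,o=frame(p);print(s['time_s'],'lane tcp',Rl.inv().apply(pose()[0]-o).round(4),s['opening'],s['grasp_force'],s['wrist_force'])
```

```text
69.6 lane tcp [ 0.3162 -0.0006  0.0334] 0.6559306905568947 64.03641700744629 [ 0.55508251  0.17551249 -1.15759898]
```

send_rows(dr=[[0,0,0],[0,0,0],[0,0,0],[0,0,0],[0,0,0],[0,0,0],[0,0,0],[0,0,0]], xyz=[[0,0,0.1],[0,0,0.1],[0,0,0.1],[0,0,0.1],[0,0,0.1],[0,0,0.1],[0,0,0.1],[0,0,0.1]], jaw=[50,50,50,72,80,85,90,90])

```text
time_s: 70.6
eef_pos: [0.4371, 0.1271, 0.1473]
eef_rot: [0.094, 0.735, 0.664, -0.104]
wrist_force: [0.3, -0.6, 0.6]
opening: 0.901
grasp_force: 0.0
```

send_rows(dr=[[0,0,0],[0,0,0],[0,0,0],[0,0,0.0],[0,0.5,0],[0,1.5,0],[0,2.66,0],[0,2.66,0]], xyz=[[0,0,-3],[0,0,-8],[0,0,-13],[2,0,-17],[6,0,-20],[10,0,-24],[13,0,-27],[13,0,-27]], jaw=[90,90,90,90,90,90,90,90])

```text
time_s: 71.6
eef_pos: [0.458, 0.3262, 0.3728]
eef_rot: [0.001, 0.742, 0.67, 0.001]
wrist_force: [0.3, -1.0, 0.2]
opening: 0.898
grasp_force: 0.0
```

send_rows(dr=[[0,0,0],[0,0,0],[0,0,0],[0,0,0],[0,0,0],[0,0,0],[0,0,0],[0,0,0]], xyz=[[0,0,0],[0,0,0],[0,0,0],[0,0,0],[0,0,0],[0,0,0],[0,0,0],[0,0,0]], jaw=[90,90,90,90,90,90,90,90])

```text
time_s: 72.6
eef_pos: [0.4574, 0.3256, 0.3709]
eef_rot: [0.0, 0.742, 0.67, -0.001]
wrist_force: [-0.4, -0.5, 0.1]
opening: 0.897
grasp_force: 0.0
```

Run:
```python
from lane import *
s=ctrl.get_obs();p=np.load('lane.npy');print(s['time_s'],pose()[0])
a=snap('wrist','w22')
for x in (.029,.088,.147,.206,.265): circl('w22',x,p)
t=snap('top','t22')
# lid over deep tin in top view: compare discs near mat, raw profile
print(proj('t22',[.4957,-.4269,.07]).round(1),proj('t22',[.494,-.427,.006]).round(1))
u=proj('t22',[.4957,-.4269,.07]); x0=int(u[0])-30
g=t[int(u[1])-22:int(u[1])+23,x0:x0+60].astype(int); w=((g.max(2)-g.min(2)<40)&(g.min(2)>120)); ys,xs=np.nonzero(w); print('grey disc px',w.sum(),xs.mean()+x0,ys.mean()+int(u[1])-22,np.ptp(xs),np.ptp(ys))
# turquoise / tray unchanged check
for n,P in [('A',[.65,-.148,.01]),('B',[.548,-.124,.01]),('C',[.535,-.2,.01])]: v=proj('t22',P).astype(int); print(n,t[v[1],v[0]])
```

```text
72.6 [0.45743389 0.32564553 0.3708702 ]
0.029 exp [279.5 119.3] r 22.5
   [278.5 119.5  23.3] [ 0.0292 -0.0013  0.036 ]
0.088 exp [279.4 164.5] r 22.4
   [276.5 165.5  24.4] [ 0.0894 -0.0038  0.036 ]
   [279.5 161.5  24.4] [0.0841 0.0001 0.036 ]
   [280.5 165.5  24.4] [0.0894 0.0015 0.036 ]
0.147 exp [279.3 209.4] r 22.4
   [280.5 207.5  22.1] [0.1445 0.0016 0.036 ]
0.206 exp [279.2 254.1] r 22.3
   [280.5 250.5  24.4] [0.2013 0.0018 0.036 ]
0.265 exp [279.  298.5] r 22.3
   [279.5 295.5  22.2] [0.261  0.0006 0.036 ]
[428.9 221.4] [421.8 225.8]
grey disc px 452 427.783185840708 224.63716814159292 26 22
A [137 141 144]
B [137 138 145]
C [137 137 144]
```

```bash
python3 -c "
from bench import ctrl
print(ctrl.hand_in())"
```

```text
the job is handed in; nothing more can be done
None
```

I handed the job in at about 73 s; no verdict came back. By my last camera check, the deep tin is on the cork mat with its lid seated. All five shallow lidded tins (two waiting, three from the tray) are in a row in the lane from the stop.

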